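# Put the drum bench tools, lacing needles and offcuts away

### The job

Tidy up the drum maker's bench: throw any rattan offcuts lying in the shadow tray into the blue bin, lay each tool in its own cut-out of the tray so that it sits flat on the pocket floor, and push each lacing needle point-down all the way into the vial with the collar of its own colour. Leave the gong, wax tin and scissors where they are.

Things in the scene. Friction and masses are not known exactly. Their poses are not given: they have to be found in the camera images.
- tray: fixed black foam shadow tray with a bright yellow floor, 169 x 274 x 11 mm; origin under its centre. Four cut-out pockets side by side, each open at the top, 7 mm deep (yellow floor 4 mm and black top face 11 mm above the table), cut to one tool's outline with 2.5 mm to spare all round; all tool heads point along the tray's +x
- tkey: T-shaped drum key: steel shaft 14 mm wide and 16 mm high with a red crossbar 60 mm wide. Origin on the underside of the shaft, x along the shaft to the crossbar, z up; shaft from x = -70 to 50 mm, crossbar from 50 to 66 mm. 16 mm high throughout, balanced near the origin (within 20 mm); grip the shaft there. Starts lying flat on the table. May be absent
- spanner: open-ended steel spanner: handle 16 mm wide and 16 mm high, head 36 mm wide and 14 mm high. Origin on the underside of the handle, x towards the open jaw, z up; handle from x = -70 to 40 mm, head from 40 to 70 mm. Grip the handle near the origin. Starts lying flat on the table. May be absent
- scraper: hide scraper: pale wooden handle 20 mm wide and 20 mm high, flat steel blade 44 mm wide and 6 mm high. Origin on the underside of the handle, x towards the blade, z up; handle from x = -60 to 22 mm, brass neck to 30 mm, blade from 30 to 70 mm. Grip the handle near the origin. Starts lying flat on the table. May be absent
- caliper: caliper: aluminium beam 14 mm wide and 16 mm high from x = -70 to 70 mm, two jaws 12 mm thick along x and 12 mm high that stick out to y = -37 mm, at x = 20 to 32 mm (dark) and 58 to 70 mm. Origin on the underside of the beam, x along the beam to the jaws, z up. Grip the beam near the origin. Starts lying flat on the table. May be absent
- block: fixed dark wooden block 160 x 40 x 62 mm with three upright 9 mm through holes in a row along its x, 52 mm apart, in which the needles stand at the start; origin under its centre
- stand: fixed pale wooden base plate 170 x 50 x 8 mm that carries the three vials in a row along its x, 52 mm apart; origin under its centre
- bin: fixed blue open-topped bin 90 x 90 x 40 mm, walls 4 mm thick, for offcuts; origin under its centre
- gong: small brass kettle gong, 100 mm across, 55 mm high, standing beyond the tray; leave alone; origin under its centre
- waxtin: red wax tin, 66 mm across, 45 mm high; leave alone; origin under its centre
- scissors: red-handled scissors, about 170 mm long and 10 mm high, lying flat beyond the tray; leave alone; origin near the pivot
- tkey_pocket (a point): point on the yellow floor of the drum key's pocket where the drum key's origin lies when it is seated; its axes (x, y, z) are then those of the tool
- spanner_pocket (a point): point on the yellow floor of the spanner's pocket where the spanner's origin lies when it is seated; its axes (x, y, z) are then those of the tool
- scraper_pocket (a point): point on the yellow floor of the scraper's pocket where the scraper's origin lies when it is seated; its axes (x, y, z) are then those of the tool
- caliper_pocket (a point): point on the yellow floor of the caliper's pocket where the caliper's origin lies when it is seated; its axes (x, y, z) are then those of the tool
- needle_red: lacing needle: upright steel rod 5 mm thick and 58 mm long under a round red handle 13.6 mm thick and 45 mm long. Origin at the rod's tip, z up through the handle: rod from z = 0 to 58 mm, handle from 58 to 103 mm. At the start it stands in a hole of the block, the handle's shoulder on the block's top, the tip 4 mm above the table. May be absent
- vial_red: fixed glass vial with a red collar, 27 mm across, 62 mm high, mouth 10 mm wide in the middle of its top, inner floor 3 mm above its underside; its origin is the centre of its underside, which is 8 mm above the table. A seated needle's shoulder rests on the rim, its tip 4 mm above this origin
- needle_yellow: lacing needle: upright steel rod 5 mm thick and 58 mm long under a round yellow handle 13.6 mm thick and 45 mm long. Origin at the rod's tip, z up through the handle: rod from z = 0 to 58 mm, handle from 58 to 103 mm. At the start it stands in a hole of the block, the handle's shoulder on the block's top, the tip 4 mm above the table. May be absent
- vial_yellow: fixed glass vial with a yellow collar, 27 mm across, 62 mm high, mouth 10 mm wide in the middle of its top, inner floor 3 mm above its underside; its origin is the centre of its underside, which is 8 mm above the table. A seated needle's shoulder rests on the rim, its tip 4 mm above this origin
- needle_blue: lacing needle: upright steel rod 5 mm thick and 58 mm long under a round blue handle 13.6 mm thick and 45 mm long. Origin at the rod's tip, z up through the handle: rod from z = 0 to 58 mm, handle from 58 to 103 mm. At the start it stands in a hole of the block, the handle's shoulder on the block's top, the tip 4 mm above the table. May be absent
- vial_blue: fixed glass vial with a blue collar, 27 mm across, 62 mm high, mouth 10 mm wide in the middle of its top, inner floor 3 mm above its underside; its origin is the centre of its underside, which is 8 mm above the table. A seated needle's shoulder rests on the rim, its tip 4 mm above this origin
- offcut_a: pale rattan offcut, a round stick 15 mm thick and 44 mm long, left lying on the floor of the handle part of the scraper's pocket (15 mm high, so it stands 8 mm proud of the black top face, its top 19 mm above the table). Origin under its middle, x along the stick. May be absent
- offcut_b: pale rattan offcut, a round stick 15 mm thick and 44 mm long, left lying on the floor of the handle part of the caliper's pocket (15 mm high, so it stands 8 mm proud of the black top face, its top 19 mm above the table). Origin under its middle, x along the stick. May be absent
Not all that is in view belongs to the job. What is shaped like the caliper but orange or pink is not meant.

How it is judged (in metres and radians):
At the end, for the whole second after the job is handed in: Present tools at rest in their pockets (6 mm, 0.1 rad, flat, at most 3 mm off the floor); needles in the vials of their colour (tip at most 8 mm above the vial's underside, within 0.09 rad of upright); offcuts in the bin below its rim; gong, tin, scissors moved under 30 mm (horizontal distance between tkey and tkey_pocket below 0.006 m and z of tkey in the frame of tkey_pocket below 0.003 m and angle between the x axis of tkey and the x axis of tkey_pocket, either way round below 0.1 rad and angle between each of tkey, spanner, scraper, caliper's own z axis and vertical below 0.08 rad and linear speed of each of tkey, spanner, scraper, caliper, needle_red, needle_yellow, needle_blue, offcut_a, offcut_b below 0.02 m/s and horizontal distance between spanner and spanner_pocket below 0.006 m and z of spanner in the frame of spanner_pocket below 0.003 m and angle between the x axis of spanner and the x axis of spanner_pocket, either way round below 0.1 rad and horizontal distance between scraper and scraper_pocket below 0.006 m and z of scraper in the frame of scraper_pocket below 0.003 m and angle between the x axis of scraper and the x axis of scraper_pocket, either way round below 0.1 rad and horizontal distance between caliper and caliper_pocket below 0.006 m and z of caliper in the frame of caliper_pocket below 0.003 m and angle between the x axis of caliper and the x axis of caliper_pocket, either way round below 0.1 rad and horizontal distance between needle_red and vial_red below 0.006 m and z of needle_red in the frame of vial_red between 0.001 and 0.008 m and angle between each of needle_red, needle_yellow, needle_blue's own z axis and vertical below 0.09 rad and horizontal distance between needle_yellow and vial_yellow below 0.006 m and z of needle_yellow in the frame of vial_yellow between 0.001 and 0.008 m and horizontal distance between needle_blue and vial_blue below 0.006 m and z of needle_blue in the frame of vial_blue between 0.001 and 0.008 m and x of offcut_a in the frame of bin between -0.045 and 0.045 m and y of offcut_a in the frame of bin between -0.045 and 0.045 m and height (world z) of each of offcut_a, offcut_b below 0.04 m and x of offcut_b in the frame of bin between -0.045 and 0.045 m and y of offcut_b in the frame of bin between -0.045 and 0.045 m and distance of each of gong, waxtin, scissors from where it was at the start of the episode below 0.03 m); the robot touches nothing.
It fails at once if the gong, the wax tin or the scissors pushed more than 30 mm from its place (distance of any of gong, waxtin, scissors from where it was at the start of the episode above 0.03 m).
Of offcut_a, offcut_b only 1 to 2 are there at a start; the rules pass over those that are not, and their reading is None.
Of tkey, spanner, scraper, caliper only 3 to 4 are there at a start; the rules pass over those that are not, and their reading is None.
Of needle_red, needle_yellow, needle_blue only 2 to 3 are there at a start; the rules pass over those that are not, and their reading is None.
At some moment in a run one of tkey, spanner, scraper, caliper may be knocked a few centimetres aside while the robot is not near it.
It also fails if it takes over 210 s, if anything falls off the work surface, if the arm or the gripper's body presses on something with over 40 N, if the wrist force passes 120 N, or if a joint passes its speed limit or range.

### The arm

A 6-joint arm with a two-finger parallel gripper is mounted at the origin on the work surface. World frame = base frame: x ahead of the robot, y to its left, z up, the work surface at z = 0. Lengths are in mm, angles in rad, forces in N, time in s.
With the tool pointing down it reaches from about 350 to 975 mm from the base axis. Payload 7.1 kg.
Tool frame: the origin (TCP) lies at the very end of the fingers, on their centre line; the grasp point (between the pads) lies tcp_to_grasp behind it (tcp_to_grasp is the distance from the TCP to the grasp point, in mm); z points along the fingers, x is the direction in which the jaws open and shut, and the axes are right-handed (so a half turn about z gives the same grasp; the last joint's range is limited). The gripper opens to 88 mm and grips with 3 to 60 N. Pads are 20 mm wide; open, the fingers measure 115 mm over their backs; the gripper's body (75 mm by 178 mm) begins 61 mm behind the grasp point.
Start: joints at [1.119, 0.423, 1.63, -0, 1.089, -0.019], TCP at [262.101, 567.369, 192.175] pointing down, gripper open.
Joint ranges: [-3, 3], [-0.9, 2.11], [0.09, 2.58], [-1.31, 4.45], [0.11, 2.69], [-2.54, 2.54]. Speed limits (rad/s): [2.39, 2.39, 3.01, 3.14, 3.14, 3.14].

### API

Orientations are given as a rotation vector (axis times angle).
In Python, from workcell import get_obs, get_image, close_job, recognise, mark_of, tcp_to_grasp gives the robot as it stands. The module is installed in compiled form; this text tells all that it offers.
- The arm moves only by the tool move_arm, never from a script. Its argument "motion" is a list of rows, each a list of 7 numbers: the shift along the world's x, y, z in mm, then the turn, a rotation vector about the world's x, y, z in rad, then the finger opening in mm, from 0 to 87.8. A call has 1 to 5 rows; each row is the pose to reach, as a shift and turn from the pose commanded when the call began; what a row does not reach only later rows make up. A row lasts 1/12 s, in which the tool goes at most 41.7 mm and 7.16 degrees, less where a joint would pass 70% of its speed; a pose out of reach is approached as far as the arm can. A call with a gripper value outside its range is refused whole. The fingers move at their own pace and stop on an object; the grip force is fixed at half the most. Time passes only in rows, so rows that repeat a pose let the fingers close. It gives the time, the measured TCP pose, the force and the opening at its end, in the units of the state.
- get_obs(): the state, without advancing time (a new reading comes with each control period).
- get_image(name): name is "side" or "top" or "wrist"; returns a dict with "color" (480x640x3 uint8, red, green, blue), "mtx" (3x3 intrinsics, pixels), "camera_from_world" (4x4, takes a point from world to camera coordinates). Camera axes: x right, y up, looking along -z (the intrinsics and any distortion apply to the point x, -y, -z); pixel columns grow to the right and rows downward; lengths in mm; the calibration is good to about 2 mm. A picture is of the moment at which its call begins. There is no depth.
- close_job(): hands the job in, once; it reports no verdict.
Trained networks look in a picture, given as the dict that the camera call returned (one of the last four; its "shot" number tells which), for a name from the list of things; names that differ only in an ending like _2 or _b are one class to them, and where a whole thing is asked for, a point or a joint stands for the part that bears it (a point fixed in the world has none). Each returns a list of dicts, best first, with "p" (0 to 1); they miss things now and then, are a little off and sometimes report something else, mostly with a low value. They report only what shows in the picture. A call takes as long as a camera call. They do not tell look-alikes from the thing itself.
- recognise(picture, label): "bbox" ([centre column, centre row, width, height] in pixels, round what is visible of it).
- mark_of(picture, label): "location" ([row, column] in pixels: a listed point, or the origin of a listed thing).
The state is a dict: "t": time; "qpos": joint angles; "qvel": joint speeds; "joint_torque": joint torques, N m; "ee_pos": TCP position; "orientation": TCP orientation; "ft_force": force on the tool from outside, world axes, zero at the start; "moment": the same for the moment, N m; "width": finger opening in mm.
Only numpy, scipy, OpenCV 4.12 (cv2) and the standard library are available. Lean on these libraries where they do the work, as an engineer would, in place of code of your own. Each camera call takes 0.05 s, during which the arm holds its last target. There are 200 camera calls.

## Working session

There is one attempt and no reset: what is moved stays moved. The work goes in short steps, Python scripts to look and compute and a tool call to move; the robot and the scene stay as the last step left them, time stands still between calls to the robot, and variables do not carry over. Pictures are saved under pics/ and viewed, about 12 in all and at most 16, crops included, and the job is handed in when it is done.

Besides the shell and the picture viewer there is one more tool, called after "Call:" by a JSON object that holds its "api" and its "payload". move_arm: Moves the arm, as the interface text tells. Its arguments: {"type":"object","properties":{"motion":{"type":"array"}},"required":["motion"]}

```bash
mkdir -p pics; cat > h.py <<'E'
import numpy as np, cv2
from workcell import *
def save(im,name): cv2.imwrite('pics/'+name+'.png',cv2.cvtColor(im['color'],cv2.COLOR_RGB2BGR))
def ray(im,col,row):
    K=np.array(im['mtx']);T=np.array(im['camera_from_world'])
    d=np.linalg.inv(K)@np.array([col,row,1.]); d=np.array([d[0],-d[1],-d[2]])
    R=T[:3,:3]; return -R.T@T[:3,3], R.T@d
def at(im,col,row,z):
    o,d=ray(im,col,row); return (o+d*(z-o[2])/d[2])[:2]
def proj(im,p):
    T=np.array(im['camera_from_world']);c=T[:3,:3]@np.array(p,float)+T[:3,3]
    q=np.array(im['mtx'])@np.array([c[0],-c[1],-c[2]]);return q[:2]/q[2]
E
python3 - <<'E'
from h import *
print(tcp_to_grasp, get_obs())
for n in('top','side'):
    im=get_image(n);save(im,n+'0');print(im.keys(),im['mtx'],im['camera_from_world'])
    if n=='top':
        Z=dict(tkey=16,spanner=16,scraper=20,caliper=16,block=62,stand=8,bin=0,gong=55,waxtin=45,scissors=5,tkey_pocket=4,spanner_pocket=4,scraper_pocket=4,caliper_pocket=4,needle_red=107,needle_yellow=107,needle_blue=107,vial_red=70,vial_yellow=70,vial_blue=70,offcut_a=19,tray=4)
    for k in Z:
        for r in mark_of(im,k)[:3]:
            row,col=r['location'];print(n,k,round(r['p'],2),'px',int(col),int(row), at(im,col,row,0 if not 'pocket' in k else 4).round())
E
```

```text
18.700000000000003 {'t': 0.0, 'qpos': array([ 1.11897457e+00,  4.23818430e-01,  1.63067198e+00, -2.83948808e-05,
        1.08858791e+00, -1.89790097e-02]), 'qvel': array([-0.00014532,  0.00016698,  0.00013386, -0.00145743, -0.00145016,
       -0.00153193]), 'joint_torque': array([-1.28301454e-03, -5.44629908e+01, -2.73660386e+01,  6.42757863e-02,
        2.26599042e-02, -1.32224495e-04]), 'ee_pos': array([261.87373087, 566.84386424, 191.42279629]), 'orientation': array([ 2.64595926e+00,  1.69218408e+00, -1.96837315e-03]), 'ft_force': array([ 0.80513456, -0.82421378,  0.26004112]), 'moment': array([ 0.00798926,  0.00379047, -0.08708933]), 'width': 87.76790707822799}
dict_keys(['color', 'mtx', 'camera_from_world', 'shot']) [[466.16239735   0.         316.00119682]
 [  0.         466.16239735 243.05219367]
 [  0.           0.           1.        ]] [[ 1.43345178e-02 -9.99896870e-01 -8.77636361e-04  1.32338146e+02]
 [ 9.73021897e-01  1.37470952e-02  2.30302855e-01 -5.81444898e+02]
 [-2.30267039e-01 -4.15523976e-03  9.73118608e-01 -1.39010466e+03]
 [ 0.00000000e+00  0.00000000e+00  0.0000
[... 2595 characters left out ...]
 px 427 266 [777. -25.]
side tkey_pocket 0.82 px 334 273 [558.  70.]
side spanner_pocket 0.94 px 351 284 [567.   7.]
side scraper_pocket 0.56 px 365 295 [570. -47.]
side caliper_pocket 0.82 px 383 303 [586. -96.]
side needle_yellow 0.49 px 424 412 [ 464. -370.]
side needle_yellow 0.41 px 365 293 [577. -39.]
side vial_red 0.8 px 423 413 [ 460. -371.]
side vial_red 0.26 px 368 298 [571. -57.]
side vial_yellow 0.94 px 400 424 [ 414. -368.]
side vial_yellow 0.65 px 447 397 [ 519. -365.]
side vial_yellow 0.55 px 459 295 [ 758. -159.]
side vial_blue 0.9 px 448 399 [ 517. -371.]
side offcut_a 0.43 px 372 310 [552. -98.]
side offcut_a 0.34 px 422 265 [772. -14.]
side tray 0.76 px 356 290 [565. -16.]
```

```bash
python3 - <<'E'
import cv2
a=cv2.imread('pics/top0.png')[170:330,120:500];cv2.imwrite('pics/top0c.png',cv2.resize(a,None,fx=2.1,fy=2.1,interpolation=cv2.INTER_CUBIC))
a=cv2.imread('pics/side0.png')[180:440,180:500];cv2.imwrite('pics/side0c.png',cv2.resize(a,None,fx=2.3,fy=2.3,interpolation=cv2.INTER_CUBIC))
E
```

```text
(no output)
```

View pics/top0c.png

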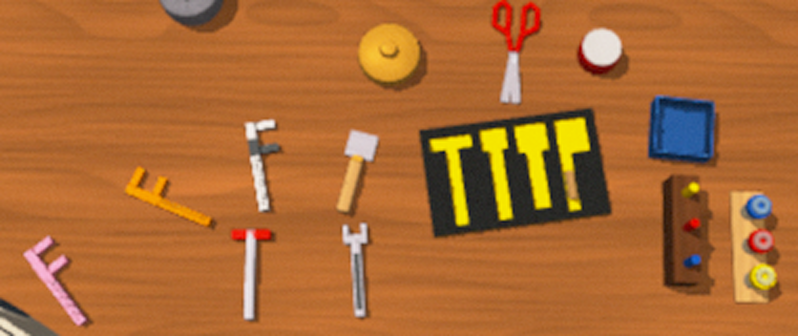

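View pics/side0c.png

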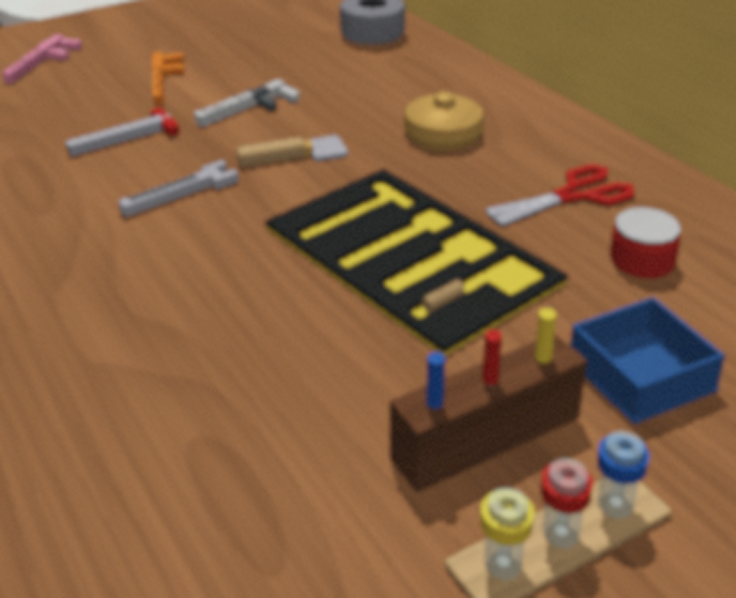

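The four tools lie left of the tray. The real caliper is the white and grey one at top px (245,251); the orange (201,266) and pink (146,312) ones are decoys. Only offcut_b is there, in the caliper's pocket. All three needles are in the block, and the vials from far to near are blue, red and yellow. Next I look at the tools with the wrist camera.

Call:
{"api": "move_arm", "payload": {"motion": [[114, -138, 80, 0, 0, 0.215, 87], [114, -138, 80, 0, 0, 0.215, 87], [114, -138, 80, 0, 0, 0.215, 87], [114, -138, 80, 0, 0, 0.215, 87], [114, -138, 80, 0, 0, 0.215, 87]]}}

```text
t: 2.72
ee_pos: [377.8, 427.5, 273.9]
orientation: [2.45, 1.966, 0.002]
ft_force: [1.2, 1.0, 1.3]
width: 87.0
```

Call:
{"api": "move_arm", "payload": {"motion": [[114, -138, 80, 0, 0, 0.215, 87], [114, -138, 80, 0, 0, 0.215, 87], [114, -138, 80, 0, 0, 0.215, 87], [114, -138, 80, 0, 0, 0.215, 87], [114, -138, 80, 0, 0, 0.215, 87]]}}

```text
t: 3.13
ee_pos: [491.8, 289.2, 354.0]
orientation: [2.225, 2.217, 0.003]
ft_force: [0.3, 0.4, -0.4]
width: 86.9
```

```bash
cat >> h.py <<'E'
TH=dict(tkey=0,spanner=0,scraper=0,caliper=0,tkey_pocket=4,spanner_pocket=4,scraper_pocket=4,caliper_pocket=4,offcut_b=4,tray=0,bin=0,
 needle_red=4,needle_yellow=4,needle_blue=4,vial_red=8,vial_yellow=8,vial_blue=8,block=0,stand=0)
def marks(im,names,n=2):
    for k in names:
        for r in mark_of(im,k)[:n]:
            row,col=r['location'];print(k,round(r['p'],2),'px',int(col),int(row),at(im,col,row,TH[k]).round(1))
E
python3 - <<'E'
from h import *
o=get_obs();print(o['ee_pos'],o['orientation'],o['qpos'].round(2))
im=get_image('wrist');save(im,'w1');T=np.array(im['camera_from_world']);print('cam',-T[:3,:3].T@T[:3,3],T.round(3))
marks(im,TH)
E
```

```text
[491.84168364 289.1941881  353.96415111] [2.22490105 2.21655301 0.00257992] [ 0.51  0.2   1.57 -0.    1.37 -1.06]
cam [415.18171105 289.84708587 546.82729905] [[ 4.00000e-03  1.00000e+00  1.00000e-03 -2.91846e+02]
 [-9.60000e-01  4.00000e-03 -2.80000e-01  5.50319e+02]
 [-2.80000e-01  1.00000e-03  9.60000e-01 -4.09124e+02]
 [ 0.00000e+00  0.00000e+00  0.00000e+00  1.00000e+00]]
tkey 0.79 px 396 109 [404.8 388.8]
spanner 0.71 px 64 243 [574.2 -48.3]
spanner 0.69 px 264 117 [413.3 226.1]
scraper 0.93 px 278 235 [564.7 239.4]
scraper 0.74 px 262 116 [412.5 223.6]
caliper 0.89 px 490 192 [507.6 516.3]
caliper 0.68 px 387 240 [572.2 385.2]
tkey_pocket 0.65 px 152 230 [555.5  73.1]
tkey_pocket 0.52 px 395 108 [403.2 387.4]
spanner_pocket 0.85 px 105 235 [562.5   9.9]
scraper_pocket 0.67 px 61 244 [574.5 -49.7]
scraper_pocket 0.4 px 24 249 [ 581.3 -101.1]
caliper_pocket 0.95 px 25 248 [579.6 -98.9]
offcut_b 0.84 px 12 227 [ 550.4 -109.9]
tray 0.85 px 89 239 [569.4 -14.6]
block 0.58 px 242 361 [755.8 181. ]
stand 0.42 px 244 360 [753.6 184.4]
```

View pics/w1.png

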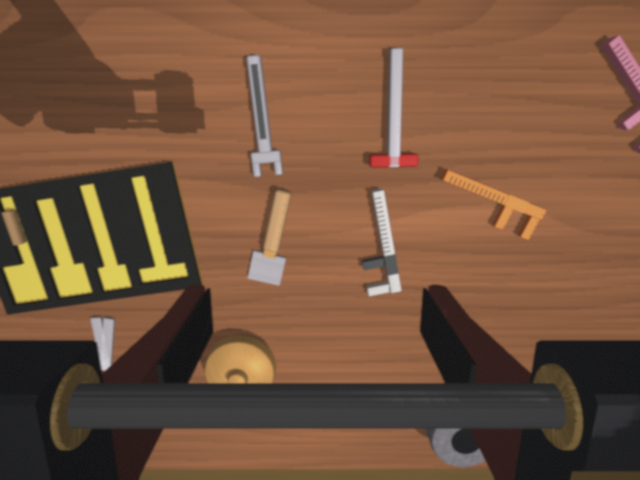

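The wrist view shows the spanner (264,117), tkey (396,109), scraper (275,235) and caliper (385,240, with its dark jaw). The tray is at left, with offcut_b at (12,227). I fit box models to colour masks to get the poses.

```bash
cat >> h.py <<'E'
from scipy.optimize import minimize
# boxes: x0,x1,y0,y1,h
BX=dict(tkey=[(-70,50,-7,7,16),(50,66,-30,30,16)],
 spanner=[(-70,40,-8,8,16),(40,52,-18,18,14),(52,70,-18,-8,14),(52,70,8,18,14)],
 scraper=[(-60,22,-10,10,20),(22,30,-7,7,12),(30,70,-22,22,6)],
 caliper=[(-70,70,-7,7,16),(20,32,-37,-7,12),(58,70,-37,-7,12)],
 offcut_b=[(-22,22,-7.5,7.5,15)])
PK=dict(tkey=BX['tkey'],spanner=[(-70,40,-8,8),(40,70,-18,18)],scraper=[(-60,30,-10,10),(30,70,-22,22)],caliper=[(-70,70,-7,7),(20,70,-37,7)])
SS=4
def hull(im,c,pose,shape,off):
    x,y,a=pose;R=np.array([[np.cos(a),-np.sin(a)],[np.sin(a),np.cos(a)]])
    P=[]
    for px,py,pz in c:
        q=R@[px,py]+[x,y];P.append((proj(im,[q[0],q[1],pz])-off+.5)*SS-.5)
    m=np.zeros(shape,np.uint8);h=cv2.convexHull(np.array(P,np.float32))
    cv2.fillConvexPoly(m,np.round(h*16).astype(np.int32),1,shift=4);return m
def rend(im,k,pose,shape,off,z0=0):
    m=np.zeros(shape,np.uint8)
    for b in BX[k]: m|=hull(im,[(x,y,z) for x in b[:2] for y in b[2:4] for z in(z0,z0+b[4])],pose,shape,off)
    return m
def rendp(im,k,pose,shape,off):
    ms=[]
    for z in(4,11):
        m=np.zeros(shape,np.uint8)
        for b in PK[k]:
            m|=hull(im,[(x,y,z) for x in(b[0]-2.5,b[1]+2.5) for y in(b[2]-2.5,b[3]+2.5)],pose,shape,off)
        ms.append(m)
    return ms[0]&ms[1]
def fit(im,k,pose,mask,r=None,pocket=False,rad=110,z0=0):
    pts=np.array([proj(im,[pose[0]+dx,pose[1]+dy,0]) for dx in(-rad,rad) for dy in(-rad,rad)])
    lo=np.maximum(pts.min(0).astype(int),0);hi=np.minimum(pts.max(0).astype(int),[640,480])
    sub=mask[lo[1]:hi[1],lo[0]:hi[0]].astype(np.float32)
    big=cv2.resize(sub,None,fx=SS,fy=SS,interpolation=cv2.INTER_LINEAR)
    def f(p):
        m=(rendp(im,k,p,big.shape,lo) if pocket else rend(im,k,p,big.shape,lo,z0)).astype(np.float32)
        return -np.minimum(m,big).sum()/max(np.maximum(m,big).sum(),1)
    best=None
    for da in(-.12,0,.12):
        p0=np.array(pose,float)+[0,0,da]
        s=minimize(f,p0,method='Nelder-Mead',options=dict(initial_simplex=p0+np.array([[0,0,0],[12,0,0],[0,12,0],[0,0,.12]]),xatol=.03,fatol=1e-5,maxiter=250))
        s=minimize(f,s.x,method='Nelder-Mead',options=dict(initial_simplex=s.x+np.array([[0,0,0],[4,0,0],[0,4,0],[0,0,.05]]),xatol=.03,fatol=1e-5,maxiter=150))
        if best is None or s.fun<best.fun: best=s
    return best.x,-best.fun
def blob(m,im,pose,rad=75):
    # keep only comps with centre within rad of pose
    n,l,st,c=cv2.connectedComponentsWithStats(m.astype(np.uint8));o=np.zeros(m.shape,bool)
    for i in range(1,n):
        if st[i,4]>=6 and np.hypot(*(at(im,*c[i],8)-pose[:2]))<rad:o|=l==i
    return o
def tmask(im,k):
    h,s,v=[x.astype(int) for x in cv2.split(cv2.cvtColor(im['color'],cv2.COLOR_RGB2HSV))]
    r,g,b=[x.astype(int) for x in cv2.split(im['color'])]
    steel=(s<75)&(v>75)
    if k=='tkey':return steel|((s>180)&((h<6)|(h>172))&(v>80))
    if k=='scraper':return steel|((v>165)&(h<30)&(s<150))
    if k=='caliper':return (s<75)&(v>35)
    if k=='spanner':return (s<75)&(v>40)
    if k=='yellow':return (h>22)&(h<36)&(s>130)&(v>120)
E
python3 - <<'E'
from h import *
im=get_image('wrist');print(im['mtx'][0])
hsv=cv2.cvtColor(im['color'],cv2.COLOR_RGB2HSV)
for c,r in[(277,210),(270,250),(320,220),(320,80),(330,150),(396,80),(380,160),(265,270),(262,100),(376,264),(380,200),(394,285)]:print((c,r),hsv[r,c])
ov=im['color'].copy()
for k,p in dict(tkey=(404,388,3.14),spanner=(413,225,0),scraper=(564,239,0),caliper=(570,380,0)).items():
    p=(p[0],p[1],-.05 if k!='scraper' else -.1)
    m=blob(tmask(im,k),im,p);x,s=fit(im,k,p,m);print(k,x.round(2),round(s,3),m.sum())
    full=rend(im,k,x,(480*SS,640*SS),np.zeros(2));full=cv2.resize(full,(640,480),interpolation=cv2.INTER_AREA)
    ov[m]=ov[m]//2+np.array([0,127,0],np.uint8)
    cs,_=cv2.findContours(full,cv2.RETR_EXTERNAL,cv2.CHAIN_APPROX_NONE);cv2.drawContours(ov,cs,-1,(255,0,255),1)
cv2.imwrite('pics/ov1.png',cv2.resize(cv2.cvtColor(ov,cv2.COLOR_RGB2BGR)[40:310,220:430],None,fx=2.2,fy=2.2))
E
```

```text
[424.43343812   0.         316.1337811 ]
(277, 210) [ 16 109 203]
(270, 250) [ 16 109 209]
(320, 220) [ 11 135 164]
(320, 80) [ 11 134 150]
(330, 150) [ 11 134 152]
(396, 80) [145   8 197]
(380, 160) [  0 180 196]
(265, 270) [140   8 184]
(262, 100) [145  10 161]
(376, 264) [90  6 92]
(380, 200) [ 13   8 216]
(394, 285) [ 12   6 218]
tkey [4.0616e+02 3.8544e+02 2.0000e-02] 0.714 1670
spanner [4.1292e+02 2.2320e+02 9.0000e-02] 0.932 2083
scraper [ 5.6046e+02  2.3497e+02 -2.6000e-01] 0.844 1909
caliper [5.7111e+02 3.8302e+02 2.1000e-01] 0.919 1836
```

View pics/ov1.png

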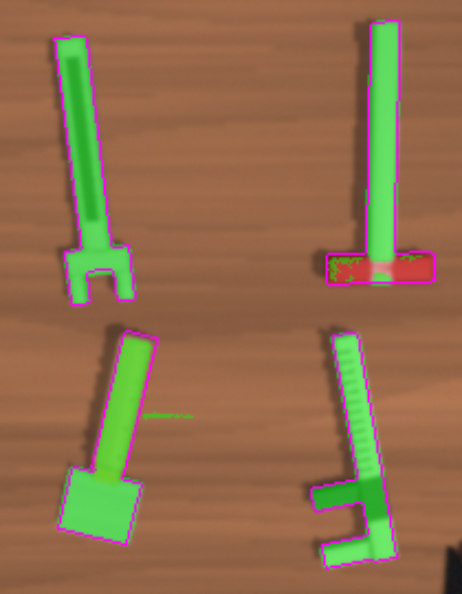

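Call:
{"api": "move_arm", "payload": {"motion": [[42, -175, -10, 0, 0, 0, 87], [42, -175, -10, 0, 0, 0, 87], [42, -175, -10, 0, 0, 0, 87], [42, -175, -10, 0, 0, 0, 87], [42, -175, -10, 0, 0, 0, 87]]}}

```text
t: 4.6
ee_pos: [532.6, 112.1, 342.0]
orientation: [2.227, 2.214, -0.002]
ft_force: [-0.3, -0.1, 0.4]
width: 87.2
```

Call:
{"api": "move_arm", "payload": {"motion": [[42, -175, -10, 0, 0, 0, 87], [42, -175, -10, 0, 0, 0, 87], [42, -175, -10, 0, 0, 0, 87], [42, -175, -10, 0, 0, 0, 87], [42, -175, -10, 0, 0, 0, 87]]}}

```text
t: 5.02
ee_pos: [574.8, -62.9, 331.8]
orientation: [2.227, 2.214, -0.001]
ft_force: [-0.9, 0.4, -0.6]
width: 86.8
```

```bash
sed -i 's/(s>180)&((h<6)/(s>155)\&((h<6)/' h.py; cat > tray.py <<'E'
from h import *
o=get_obs();print(o['ee_pos'].round(1),o['orientation'].round(3))
im=get_image('wrist');save(im,'w2')
ov=im['color'].copy();Y=tmask(im,'yellow')
for k,p in dict(tkey=(556,73,.1),spanner=(563,10,.1),scraper=(574,-49,.1),caliper=(580,-100,.1)).items():
    m=blob(Y,im,p,70)
    # only comps closest: restrict lateral
    n,l,st,c=cv2.connectedComponentsWithStats(m.astype(np.uint8));g=np.zeros_like(m)
    for i in range(1,n):
        q=at(im,*c[i],4)
        d=(q-np.array(p[:2]));lat=-np.sin(p[2])*d[0]+np.cos(p[2])*d[1]
        if abs(lat)<26:g|=l==i
    if k=='caliper':g=cv2.morphologyEx(g.astype(np.uint8),cv2.MORPH_CLOSE,np.ones((3,3)))>0
    x,s=fit(im,k,p,g,pocket=True);print(k,x.round(2),round(s,3),g.sum())
    full=cv2.resize(rendp(im,k,x,(480*SS,640*SS),np.zeros(2)),(640,480),interpolation=cv2.INTER_AREA)
    cs,_=cv2.findContours(full,cv2.RETR_EXTERNAL,cv2.CHAIN_APPROX_NONE);cv2.drawContours(ov,cs,-1,(255,0,255),1)
marks(im,['offcut_b','tray','bin','block','stand','tkey_pocket','spanner_pocket','scraper_pocket','caliper_pocket','needle_red','needle_blue','needle_yellow'])
cv2.imwrite('pics/ov2.png',cv2.cvtColor(ov,cv2.COLOR_RGB2BGR))
E
python3 tray.py
```

```text
[574.8 -62.9 331.8] [ 2.227e+00  2.214e+00 -1.000e-03]
tkey [5.5578e+02 7.4570e+01 1.5000e-01] 0.72 1772
spanner [5.6548e+02 8.1200e+00 1.5000e-01] 0.946 2460
scraper [ 5.7404e+02 -5.0460e+01  1.5000e-01] 0.953 2912
caliper [ 5.8095e+02 -9.7770e+01  1.4000e-01] 0.754 2273
offcut_b 0.78 px 282 161 [ 546.6 -103.8]
tray 0.74 px 354 179 [570.  -15.9]
tray 0.61 px 147 95 [ 470.5 -259.6]
bin 0.55 px 152 232 [ 636.1 -273.2]
block 0.57 px 146 99 [ 474.6 -260.9]
stand 0.69 px 49 81 [ 454.1 -371.8]
tkey_pocket 0.75 px 427 170 [558.8  73.2]
tkey_pocket 0.41 px 288 190 [582.1 -96.6]
spanner_pocket 0.98 px 374 176 [565.8   8.1]
scraper_pocket 0.83 px 328 186 [578.1 -48.1]
scraper_pocket 0.33 px 355 180 [569.9 -15. ]
caliper_pocket 0.78 px 286 191 [583.  -99.2]
needle_red 0.49 px 287 189 [581.2 -98.3]
needle_yellow 0.62 px 288 190 [582.5 -97.4]
```

View pics/ov2.png

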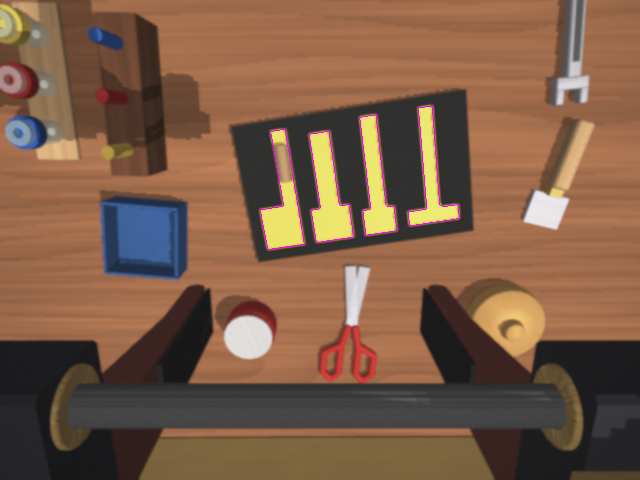

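Pocket fits are mutually consistent (yaw 0.146). The offcut is on the caliper pocket's axis at about (547,-103.5). I grip it by its flat ends.

Call:
{"api": "move_arm", "payload": {"motion": [[-28, -40, -100, 0, 0, -0.5, 70], [-28, -40, -100, 0, 0, -0.5, 70], [-28, -40, -100, 0, 0, -0.5, 70], [-28, -40, -100, 0, 0, -0.5, 70], [-28, -40, -100, 0, 0, -0.5, 70]]}}

```text
t: 6.08
ee_pos: [544.6, -98.8, 230.4]
orientation: [-2.706, -1.59, 0.004]
ft_force: [-0.0, -0.4, 0.7]
width: 70.2
```

Call:
{"api": "move_arm", "payload": {"motion": [[0, 0, -80, 0, 0, -0.5, 70], [0, 0, -80, 0, 0, -0.5, 70], [0, 0, -80, 0, 0, -0.5, 70], [0, 0, -80, 0, 0, -0.5, 70], [0, 0, -80, 0, 0, -0.5, 70]]}}

```text
t: 6.5
ee_pos: [546.9, -98.4, 152.4]
orientation: [3.016, 0.88, 0.001]
ft_force: [-0.3, -0.2, 0.7]
width: 69.9
```

Call:
{"api": "move_arm", "payload": {"motion": [[0, 0, -80, 0, 0, -0.42, 70], [0, 0, -80, 0, 0, -0.42, 70], [0, 0, -80, 0, 0, -0.42, 70], [0, 0, -80, 0, 0, -0.42, 70], [0, 0, -80, 0, 0, -0.42, 70]]}}

```text
t: 6.92
ee_pos: [547.0, -98.5, 72.4]
orientation: [3.132, 0.24, 0.001]
ft_force: [0.9, -0.3, 0.9]
width: 70.1
```

```bash
python3 - <<'E'
from h import *
o=get_obs();print(o['ee_pos'].round(1),o['orientation'].round(3))
im=get_image('wrist');save(im,'w3');marks(im,['offcut_b'])
E
```

```text
[547.  -98.5  72.4] [3.132e+00 2.400e-01 1.000e-03]
offcut_b 0.89 px 315 248 [ 547.1 -101.4]
```

View pics/w3.png

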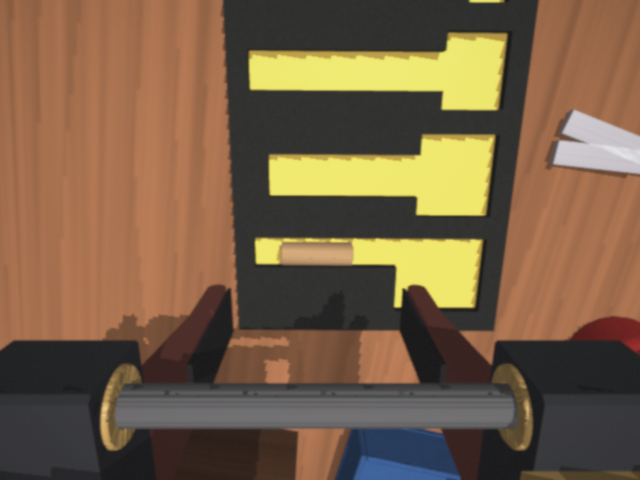

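The offcut is at (281–353, 252), centred between the jaws along its axis. I go down and grip it.

Call:
{"api": "move_arm", "payload": {"motion": [[0, -4, -20, 0, 0, 0, 70], [0, -4, -38, 0, 0, 0, 70], [0, -4, -50, 0, 0, 0, 70], [0, -4, -57, 0, 0, 0, 70], [0, -4, -60, 0, 0, 0, 70]]}}

```text
t: 7.43
ee_pos: [545.9, -102.5, 11.6]
orientation: [-3.133, -0.235, 0.001]
ft_force: [-0.7, 0.2, 0.2]
width: 70.2
```

Call:
{"api": "move_arm", "payload": {"motion": [[0, 0, 0, 0, 0, 0, 35], [0, 0, 0, 0, 0, 0, 35], [0, 0, 0, 0, 0, 0, 35], [0, 0, 0, 0, 0, 0, 35], [0, 0, 0, 0, 0, 0, 35]]}}

```text
t: 7.85
ee_pos: [546.5, -102.7, 12.8]
orientation: [3.133, 0.233, 0.002]
ft_force: [0.1, 0.3, 0.8]
width: 39.9
```

Call:
{"api": "move_arm", "payload": {"motion": [[0, 0, 0, 0, 0, 0, 35], [0, 0, 10, 0, 0, 0, 35], [0, 0, 30, 0, 0, 0, 35], [0, 0, 60, 0, 0, 0, 35], [0, 0, 88, 0, 0, 0, 35]]}}

```text
t: 8.27
ee_pos: [545.5, -102.5, 101.5]
orientation: [-3.133, -0.232, 0.002]
ft_force: [0.3, 0.1, 0.2]
width: 34.5
```

```bash
python3 - <<'E'
from h import *
o=get_obs();print(o['ee_pos'].round(1),o['width'])
im=get_image('wrist');save(im,'w4');marks(im,['offcut_b'])
E
```

```text
[ 545.5 -102.5  101.5] 34.49066419214303
offcut_b 0.87 px 316 232 [ 545.8 -102.3]
```

View pics/w4.png

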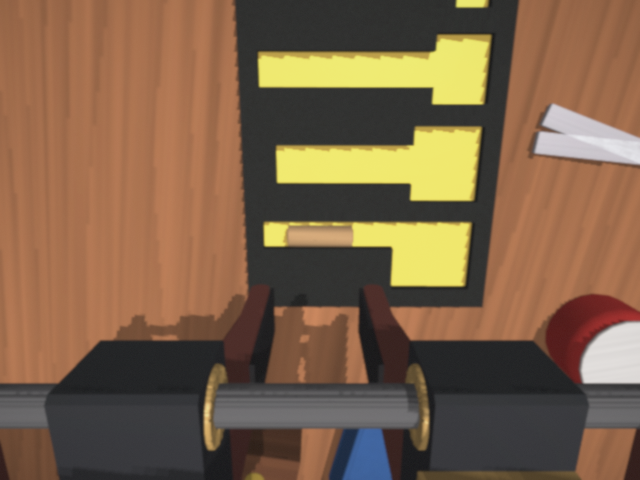

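The offcut is still in its pocket at (320,236). The end grip closed above the stick's ends and slipped, so I grip crosswise at its equator, with the tips at the foam face.

Call:
{"api": "move_arm", "payload": {"motion": [[0, 0, 0, 0, 0, 0.6, 50], [0, 0, 0, 0, 0, 0.6, 50], [0, 0, 0, 0, 0, 0.6, 50], [0, 0, 0, 0, 0, 0.6, 50], [0, 0, 0, 0, 0, 0.6, 50]]}}

```text
t: 8.78
ee_pos: [545.8, -102.6, 100.1]
orientation: [-2.921, -1.157, 0.001]
ft_force: [-0.3, -0.2, 0.6]
width: 49.9
```

Call:
{"api": "move_arm", "payload": {"motion": [[0, 0, 0, 0, 0, 0.6, 50], [0, 0, 0, 0, 0, 0.6, 50], [0, 0, 0, 0, 0, 0.6, 50], [0, 0, 0, 0, 0, 0.6, 50], [0, 0, 0, 0, 0, 0.6, 50]]}}

```text
t: 9.2
ee_pos: [545.7, -102.5, 100.0]
orientation: [-2.448, -1.968, 0.001]
ft_force: [-0.4, 0.1, 0.5]
width: 50.0
```

Call:
{"api": "move_arm", "payload": {"motion": [[1, 0, -30, 0, 0, 0.37, 50], [1, 0, -60, 0, 0, 0.37, 50], [1, 0, -60, 0, 0, 0.37, 50], [1, 0, -75, 0, 0, 0.37, 50], [1, 0, -80, 0, 0, 0.37, 50]]}}

```text
t: 9.62
ee_pos: [545.9, -102.4, 18.5]
orientation: [-2.051, -2.377, 0.002]
ft_force: [0.1, 0.6, -0.2]
width: 50.1
```

Call:
{"api": "move_arm", "payload": {"motion": [[0, 0, -5, 0, 0, 0, 50], [0, 0, -7, 0, 0, 0, 50], [0, 0, -8, 0, 0, 0, 50], [0, 0, -9, 0, 0, 0, 50], [0, 0, -9, 0, 0, 0, 50]]}}

```text
t: 10.03
ee_pos: [547.4, -102.7, 11.6]
orientation: [2.052, 2.378, 0.001]
ft_force: [0.7, 0.2, 0.5]
width: 50.1
```

Call:
{"api": "move_arm", "payload": {"motion": [[0, 0, 0, 0, 0, 0, 5], [0, 0, 0, 0, 0, 0, 5], [0, 0, 0, 0, 0, 0, 5], [0, 0, 0, 0, 0, 0, 5], [0, 0, 0, 0, 0, 0, 5]]}}

```text
t: 10.45
ee_pos: [547.2, -102.6, 11.3]
orientation: [2.052, 2.379, 0.0]
ft_force: [0.6, 0.5, -0.2]
width: 20.3
```

Call:
{"api": "move_arm", "payload": {"motion": [[0, 0, 0, 0, 0, 0, 5], [0, 0, 0, 0, 0, 0, 5], [0, 0, 0, 0, 0, 0, 5], [0, 0, 0, 0, 0, 0, 5], [0, 0, 0, 0, 0, 0, 5]]}}

```text
t: 10.87
ee_pos: [547.1, -102.6, 11.2]
orientation: [-2.052, -2.379, 0.0]
ft_force: [0.3, 0.6, 0.5]
width: 5.1
```

Call:
{"api": "move_arm", "payload": {"motion": [[0, 0, 4, 0, 0, 0, 5], [0, 0, 12, 0, 0, 0, 5], [0, 0, 30, 0, 0, 0, 5], [0, 0, 60, 0, 0, 0, 5], [0, 0, 90, 0, 0, 0, 5]]}}

```text
t: 11.28
ee_pos: [546.3, -102.5, 102.1]
orientation: [-2.051, -2.377, 0.001]
ft_force: [0.5, 0.0, 0.7]
width: 4.9
```

```bash
python3 - <<'E'
from h import *
im=get_image('wrist');save(im,'w5');marks(im,['offcut_b','bin']);print(get_obs()['width'])
im=get_image('top');marks(im,['offcut_b','bin'])
im=get_image('side');marks(im,['offcut_b','bin'])
E
```

```text
offcut_b 0.69 px 314 233 [ 547.4 -103.1]
bin 0.69 px 74 312 [ 636.8 -274.4]
5.153580744386473
bin 0.43 px 440 234 [ 628.9 -269. ]
offcut_b 0.56 px 372 312 [ 545.3 -109.5]
```

Call:
{"api": "move_arm", "payload": {"motion": [[0, 0, -30, 0, 0, 0, 50], [0, 0, -60, 0, 0, 0, 50], [0, 0, -80, 0, 0, 0, 50], [0, 0, -88, 0, 0, 0, 50], [0, 0, -88, 0, 0, 0, 50]]}}

```text
t: 12.15
ee_pos: [545.1, -102.2, 10.7]
orientation: [-2.049, -2.375, 0.004]
ft_force: [-0.0, 0.3, 0.3]
width: 35.0
```

Call:
{"api": "move_arm", "payload": {"motion": [[0, 0, -1, 0, 0, 0, 50], [0, 0, -2, 0, 0, 0, 50], [0, 0, -3, 0, 0, 0, 50], [0, 0, -4, 0, 0, 0, 50], [0, 0, -4, 0, 0, 0, 50]]}}

```text
t: 12.57
ee_pos: [547.6, -102.7, 9.9]
orientation: [2.051, 2.378, 0.001]
ft_force: [-0.1, -0.3, 0.2]
width: 50.1
```

```bash
python3 - <<'E'
from h import *
o=get_obs();print(o['ee_pos'],o['ft_force'],o['width'])
im=get_image('side');save(im,'s6');a=cv2.cvtColor(im['color'],cv2.COLOR_RGB2BGR)[230:370,280:480];cv2.imwrite('pics/s6c.png',cv2.resize(a,None,fx=4,fy=4,interpolation=cv2.INTER_CUBIC))
E
```

```text
[ 547.59063701 -102.73153745    9.85452065] [-0.11319279 -0.30715362  0.22803115] 50.08161759394399
```

View pics/s6c.png

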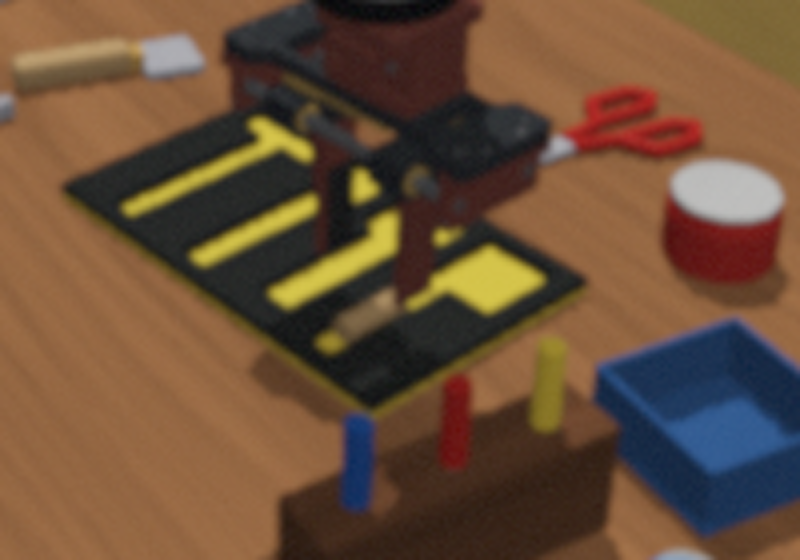

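The side view shows fingers with no contact, seemingly above and beside the offcut. I check where the reported TCP projects in the views.

```bash
python3 - <<'E'
from h import *
o=get_obs();p=o['ee_pos'];u=np.array([np.cos(1.718),np.sin(1.718),0])
for n in('side','top','wrist'):
    im=get_image(n)
    save(im,'t_'+n)
    print(n,[proj(im,p+s*25*u+[0,0,dz]).round() for dz in(0,40) for s in(-1,0,1)],'off',proj(im,[547,-103,11]).round())
a=cv2.imread('pics/t_wrist.png');b=cv2.imread('pics/t_top.png')[200:320,320:460];b=cv2.resize(b,(560,480),interpolation=cv2.INTER_CUBIC)
cv2.imwrite('pics/t.png',cv2.resize(np.hstack([a,b]),(800,320)))
E
```

```text
side [array([380., 314.]), array([372., 309.]), array([364., 304.]), array([380., 299.]), array([372., 294.]), array([364., 289.])] off [371. 308.]
top [array([399., 257.]), array([391., 258.]), array([384., 259.]), array([401., 254.]), array([393., 255.]), array([385., 256.])] off [391. 258.]
wrist [array([264., 283.]), array([315., 283.]), array([366., 283.]), array([252., 321.]), array([315., 321.]), array([378., 321.])] off [315. 283.]
```

View pics/t.png

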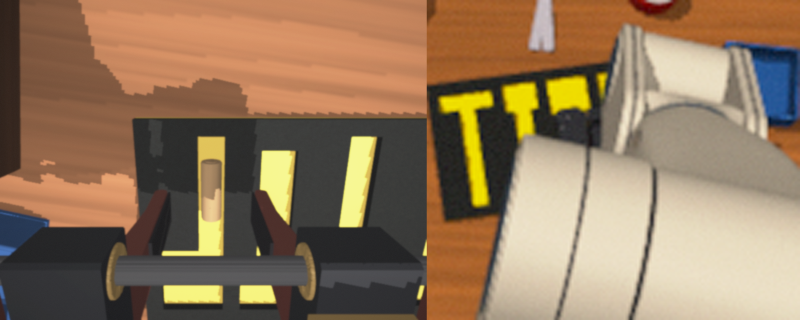

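Call:
{"api": "move_arm", "payload": {"motion": [[0, 0, -1, 0, 0, 0, 50], [0, 0, -2, 0, 0, 0, 50], [0, 0, -3, 0, 0, 0, 50], [0, 0, -4, 0, 0, 0, 50], [0, 0, -4, 0, 0, 0, 50]]}}

```text
t: 13.18
ee_pos: [546.9, -102.6, 4.9]
orientation: [-2.052, -2.378, 0.0]
ft_force: [0.1, 0.1, -0.1]
width: 50.0
```

Call:
{"api": "move_arm", "payload": {"motion": [[0, 0, -1, 0, 0, 0, 50], [0, 0, -2, 0, 0, 0, 50], [0, 0, -2, 0, 0, 0, 50], [0, 0, -3, 0, 0, 0, 50], [0, 0, -3, 0, 0, 0, 50]]}}

```text
t: 13.6
ee_pos: [547.0, -102.6, 2.0]
orientation: [-2.052, -2.379, 0.0]
ft_force: [0.2, -0.3, -0.7]
width: 49.7
```

Call:
{"api": "move_arm", "payload": {"motion": [[0, 0, -1, 0, 0, 0, 50], [0, 0, -2, 0, 0, 0, 50], [0, 0, -3, 0, 0, 0, 50], [0, 0, -3, 0, 0, 0, 50], [0, 0, -4, 0, 0, 0, 50]]}}

```text
t: 14.02
ee_pos: [547.2, -102.7, -1.8]
orientation: [2.052, 2.379, 0.0]
ft_force: [-1.0, 1.2, 0.5]
width: 50.3
```

```bash
python3 - <<'E'
from h import *
o=get_obs();p=o['ee_pos'];print(p,o['ft_force'],o['orientation']);u=np.array([np.cos(1.718),np.sin(1.718),0])
im=get_image('side');a=cv2.cvtColor(im['color'],cv2.COLOR_RGB2BGR)[250:340,330:430]
a=cv2.resize(a,None,fx=6,fy=6,interpolation=cv2.INTER_CUBIC)
for dz in(0,10,20,30,40):
  for s in(-1,1):
    q=(proj(im,p+s*25*u+[0,0,dz])-[330,250])*6;cv2.circle(a,tuple(int(v) for v in q),3,(0,255,0) if dz%20==0 else (255,255,255),-1)
cv2.imwrite('pics/s7.png',a)
E
```

```text
[ 547.1564679  -102.6590252    -1.81694957] [-1.00997056  1.24098483  0.52288217] [2.05207839e+00 2.37865195e+00 9.36709887e-05]
```

View pics/s7.png

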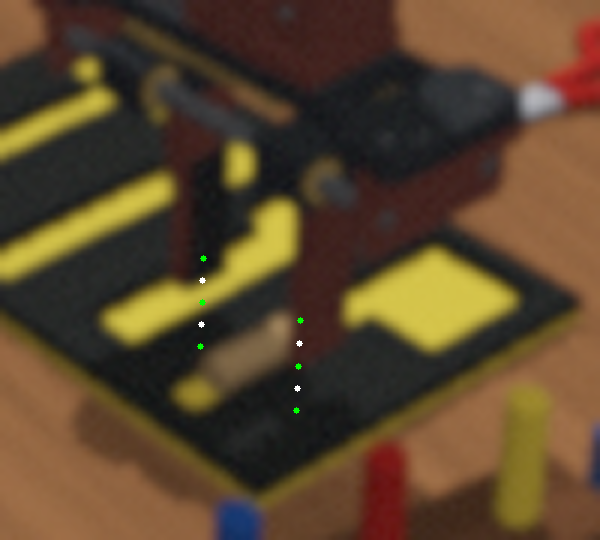

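The fingertips sit some 20–30 mm higher than the reported TCP, in both the side and the wrist view. I find the true offset by touching the foam gently.

Call:
{"api": "move_arm", "payload": {"motion": [[0, 0, -1, 0, 0, 0, 50], [0, 0, -2, 0, 0, 0, 50], [0, 0, -3, 0, 0, 0, 50], [0, 0, -4, 0, 0, 0, 50], [0, 0, -5, 0, 0, 0, 50]]}}

```text
t: 14.48
ee_pos: [547.1, -102.6, -6.9]
orientation: [-2.052, -2.379, 0.0]
ft_force: [-1.2, 0.9, -0.4]
width: 50.4
```

Call:
{"api": "move_arm", "payload": {"motion": [[0, 0, -1, 0, 0, 0, 50], [0, 0, -1, 0, 0, 0, 50], [0, 0, -2, 0, 0, 0, 50], [0, 0, -2, 0, 0, 0, 50], [0, 0, -2, 0, 0, 0, 50]]}}

```text
t: 14.9
ee_pos: [547.1, -102.6, -8.8]
orientation: [-2.052, -2.379, 0.0]
ft_force: [0.4, 0.3, -0.1]
width: 50.1
```

Call:
{"api": "move_arm", "payload": {"motion": [[0, 0, -1, 0, 0, 0, 50], [0, 0, -1, 0, 0, 0, 50], [0, 0, -2, 0, 0, 0, 50], [0, 0, -2, 0, 0, 0, 50], [0, 0, -2, 0, 0, 0, 50]]}}

```text
t: 15.32
ee_pos: [547.0, -102.6, -10.9]
orientation: [-2.052, -2.379, 0.0]
ft_force: [0.3, 0.1, 0.1]
width: 50.5
```

Call:
{"api": "move_arm", "payload": {"motion": [[0, 0, 0, 0, 0, 0, 10], [0, 0, 0, 0, 0, 0, 10], [0, 0, 0, 0, 0, 0, 10], [0, 0, 0, 0, 0, 0, 10], [0, 0, 0, 0, 0, 0, 10]]}}

```text
t: 15.73
ee_pos: [547.1, -102.6, -10.8]
orientation: [2.052, 2.379, 0.0]
ft_force: [0.3, 0.1, -0.5]
width: 20.1
```

Call:
{"api": "move_arm", "payload": {"motion": [[0, 0, 0, 0, 0, 0, 10], [0, 0, 0, 0, 0, 0, 10], [0, 0, 0, 0, 0, 0, 10]]}}

```text
t: 15.98
ee_pos: [547.1, -102.6, -10.8]
orientation: [-2.052, -2.379, -0.0]
ft_force: [-0.4, 0.8, 0.2]
width: 10.1
```

Call:
{"api": "move_arm", "payload": {"motion": [[0, 0, 0, 0, 0, 0, 50], [0, 0, 0, 0, 0, 0, 50], [0, 0, 0, 0, 0, 0, 50], [0, 0, 0, 0, 0, 0, 50], [0, 0, 0, 0, 0, 0, 50]]}}

```text
t: 16.4
ee_pos: [547.1, -102.6, -10.8]
orientation: [2.052, 2.379, -0.0]
ft_force: [1.0, -0.4, 0.3]
width: 40.0
```

Call:
{"api": "move_arm", "payload": {"motion": [[0, 0, -1, 0, 0, 0, 50], [0, 0, -2, 0, 0, 0, 50], [0, 0, -3, 0, 0, 0, 50], [0, 0, -4, 0, 0, 0, 50], [0, 0, -4, 0, 0, 0, 50]]}}

```text
t: 16.82
ee_pos: [546.9, -102.6, -15.1]
orientation: [-2.052, -2.379, 0.0]
ft_force: [0.7, 0.4, 0.2]
width: 49.9
```

Call:
{"api": "move_arm", "payload": {"motion": [[0, 0, -1, 0, 0, 0, 50], [0, 0, -2, 0, 0, 0, 50], [0, 0, -3, 0, 0, 0, 50], [0, 0, -3, 0, 0, 0, 50], [0, 0, -3, 0, 0, 0, 50]]}}

```text
t: 17.23
ee_pos: [547.0, -102.6, -17.9]
orientation: [-2.052, -2.379, 0.0]
ft_force: [1.1, -0.1, -0.0]
width: 49.9
```

Call:
{"api": "move_arm", "payload": {"motion": [[0, 0, -1, 0, 0, 0, 50], [0, 0, -1, 0, 0, 0, 50], [0, 0, -2, 0, 0, 0, 50], [0, 0, -2, 0, 0, 0, 50]]}}

```text
t: 17.57
ee_pos: [547.2, -102.6, -19.1]
orientation: [2.052, 2.379, 0.0]
ft_force: [-3.0, 1.0, 8.5]
width: 49.8
```

Call:
{"api": "move_arm", "payload": {"motion": [[0, 0, -1, 0, 0, 0, 50], [0, 0, -1, 0, 0, 0, 50], [0, 0, -2, 0, 0, 0, 50], [0, 0, -2, 0, 0, 0, 50]]}}

```text
t: 17.9
ee_pos: [547.2, -102.6, -19.3]
orientation: [2.052, 2.379, 0.0]
ft_force: [-8.6, 1.1, 30.3]
width: 49.6
```

```bash
python3 - <<'E'
from h import *
o=get_obs();p=o['ee_pos'];print(p,o['ft_force'])
im=get_image('side');a=cv2.cvtColor(im['color'],cv2.COLOR_RGB2BGR)[250:340,330:430]
a=cv2.resize(a,None,fx=6,fy=6,interpolation=cv2.INTER_CUBIC)
im=get_image('wrist');b=cv2.cvtColor(im['color'],cv2.COLOR_RGB2BGR)[180:400,180:460]
b=cv2.resize(b,(687,540));cv2.imwrite('pics/s8.png',cv2.resize(np.hstack([a,b]),(800,336)))
E
```

```text
[ 547.22105808 -102.64091095  -19.31824017] [-8.59435154  1.07879167 30.31197127]
```

View pics/s8.png

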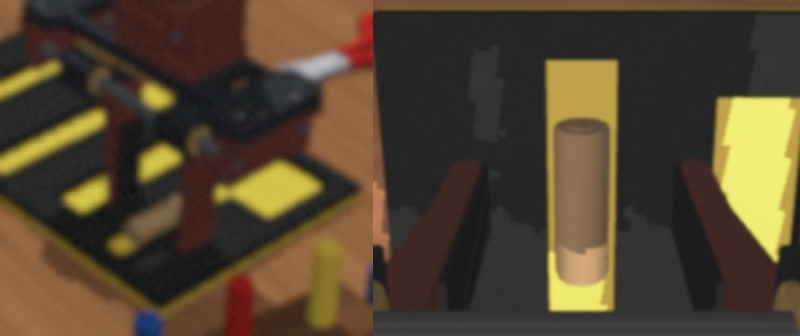

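Contact is at reported z = -19.0 on the 11 mm foam, so the true tip is 30 mm above the reported TCP. I ease off, grip and lift.

Call:
{"api": "move_arm", "payload": {"motion": [[0, 0, 2, 0, 0, 0, 50], [0, 0, 2.5, 0, 0, 0, 10], [0, 0, 2.5, 0, 0, 0, 10], [0, 0, 2.5, 0, 0, 0, 10], [0, 0, 2.5, 0, 0, 0, 10]]}}

```text
t: 18.42
ee_pos: [547.7, -102.7, -19.1]
orientation: [2.052, 2.378, 0.001]
ft_force: [-0.3, 0.6, 5.8]
width: 26.8
```

Call:
{"api": "move_arm", "payload": {"motion": [[0, 0, 0, 0, 0, 0, 10], [0, 0, 0, 0, 0, 0, 10], [0, 0, 0, 0, 0, 0, 10], [0, 0, 0, 0, 0, 0, 10], [0, 0, 0, 0, 0, 0, 10]]}}

```text
t: 18.83
ee_pos: [547.7, -102.8, -19.2]
orientation: [2.052, 2.378, 0.001]
ft_force: [-0.6, -0.8, 5.7]
width: 13.5
```

Call:
{"api": "move_arm", "payload": {"motion": [[0, 0, 5, 0, 0, 0, 10], [0, 0, 15, 0, 0, 0, 10], [0, 0, 35, 0, 0, 0, 10], [0, 0, 60, 0, 0, 0, 10], [0, 0, 90, 0, 0, 0, 10]]}}

```text
t: 19.25
ee_pos: [545.7, -102.3, 70.9]
orientation: [-2.05, -2.377, 0.002]
ft_force: [0.3, -0.3, -1.0]
width: 13.7
```

The stick is held (width 13.6 mm). I take it to the bin.

Call:
{"api": "move_arm", "payload": {"motion": [[84, -168, 5, 0, 0, 0, 10], [84, -168, 5, 0, 0, 0, 10], [84, -168, 5, 0, 0, 0, 10], [84, -168, 5, 0, 0, 0, 10], [84, -168, 5, 0, 0, 0, 10]]}}

```text
t: 19.67
ee_pos: [633.0, -274.9, 77.0]
orientation: [2.052, 2.375, 0.001]
ft_force: [0.9, 0.6, 0.2]
width: 14.0
```

Call:
{"api": "move_arm", "payload": {"motion": [[0, 0, 0, 0, 0, 0, 10], [0, 0, -30, 0, 0, 0, 10], [0, 0, -55, 0, 0, 0, 10], [0, 0, -68, 0, 0, 0, 10], [0, 0, -70, 0, 0, 0, 10]]}}

```text
t: 20.08
ee_pos: [628.4, -268.8, 2.8]
orientation: [-2.048, -2.375, 0.003]
ft_force: [-0.8, 0.6, -0.6]
width: 14.2
```

Call:
{"api": "move_arm", "payload": {"motion": [[0, 0, 0, 0, 0, 0, 32], [0, 0, 0, 0, 0, 0, 32], [0, 0, 0, 0, 0, 0, 32], [0, 0, 0, 0, 0, 0, 32], [0, 0, 0, 0, 0, 0, 32]]}}

```text
t: 20.5
ee_pos: [631.9, -270.9, 6.9]
orientation: [2.051, 2.378, 0.001]
ft_force: [0.2, -0.3, -0.4]
width: 32.0
```

Call:
{"api": "move_arm", "payload": {"motion": [[0, 0, 20, 0, 0, 0, 32], [0, 0, 60, 0, 0, 0, 32], [0, 0, 100, 0, 0, 0, 40], [0, 0, 140, 0, 0, 0, 60], [0, 0, 170, 0, 0, 0, 80]]}}

```text
t: 20.92
ee_pos: [632.1, -271.1, 180.0]
orientation: [2.05, 2.376, 0.002]
ft_force: [0.6, -0.2, 0.9]
width: 48.7
```

```bash
python3 - <<'E'
from h import *
o=get_obs();print(o['ee_pos'],o['orientation'],o['qpos'].round(2))
im=get_image('wrist');save(im,'w9');marks(im,['offcut_b','bin','block','stand','needle_red','needle_yellow','needle_blue','vial_red','vial_yellow','vial_blue'],1)
E
```

```text
[ 632.09126522 -271.08219079  179.99852387] [2.04965854e+00 2.37597693e+00 1.69395768e-03] [-0.42  0.53  1.49 -0.    1.12 -2.14]
bin 0.94 px 314 212 [ 636.8 -271.9]
block 0.69 px 354 15 [ 474.5 -263.6]
needle_red 0.64 px 354 20 [ 479.  -263.2]
needle_yellow 0.96 px 343 84 [ 526.6 -263.8]
vial_blue 0.86 px 208 42 [ 511.9 -374.3]
```

View pics/w9.png

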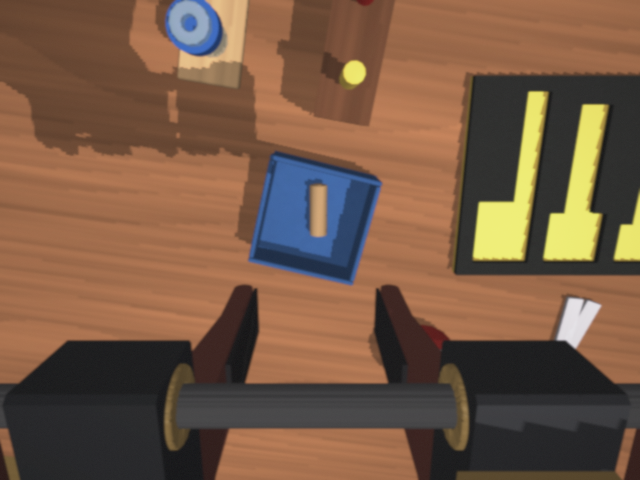

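The offcut is in the bin (318,210). Now I look down on the block and the vials.

Call:
{"api": "move_arm", "payload": {"motion": [[-138, -57, 40, 0, 0, -0.5, 80], [-138, -57, 40, 0, 0, -0.5, 80], [-138, -57, 40, 0, 0, -0.5, 80], [-138, -57, 40, 0, 0, -0.5, 80], [-138, -57, 40, 0, 0, -0.5, 80]]}}

```text
t: 21.88
ee_pos: [489.3, -329.4, 216.8]
orientation: [2.585, 1.785, -0.002]
ft_force: [0.2, -0.5, 0.0]
width: 79.8
```

Call:
{"api": "move_arm", "payload": {"motion": [[0, 0, 0, 0, 0, 0, 80], [0, 0, 0, 0, 0, 0, 80], [0, 0, 0, 0, 0, 0, 80]]}}

```text
t: 22.13
ee_pos: [494.0, -327.2, 215.1]
orientation: [-2.574, -1.8, -0.0]
ft_force: [0.7, -0.1, 0.1]
width: 80.1
```

```bash
cat > nv.py <<'E'
from h import *
CM=dict(red=lambda h,s,v:((h<5)|(h>174))&(s>165)&(v>90),yellow=lambda h,s,v:(h>24)&(h<36)&(s>90)&(v>110),blue=lambda h,s,v:(h>104)&(h<120)&(s>110)&(v>80))
def cyl(im,p,shape,z0,z1,r,off=np.zeros(2)):
    a=np.linspace(0,6.283,24)
    P=np.array([(proj(im,[p[0]+r*np.cos(t),p[1]+r*np.sin(t),z])-off+.5)*SS-.5 for z in(z0,z1) for t in a],np.float32)
    m=np.zeros(shape,np.uint8);cv2.fillConvexPoly(m,np.round(cv2.convexHull(P)*16).astype(np.int32),1,shift=4);return m
def measure(im,needles,vials):
    h,s,v=[x.astype(int) for x in cv2.split(cv2.cvtColor(im['color'],cv2.COLOR_RGB2HSV))]
    out={}
    for kind,D,(z0,z1,r) in(('n',needles,(62,107,6.8)),('v',vials,(58,70,13.5))):
        for c,p in D.items():
            m=CM[c](h,s,v).astype(np.uint8)
            q=proj(im,[*p,85 if kind=='n' else 66]).astype(int);w=60
            lo=np.maximum(q-w,0);hi=np.minimum(q+w,[640,480])
            sub=m[lo[1]:hi[1],lo[0]:hi[0]]
            n,l,st,ce=cv2.connectedComponentsWithStats(sub)
            if n<2: print(kind,c,'none');continue
            # largest comp near
            sc=[st[i,4]/(8+np.hypot(*(ce[i]-(q-lo)))) for i in range(1,n)];i=1+int(np.argmax(sc));sub=(l==i).astype(np.uint8)
            if kind=='v':
                cs,_=cv2.findContours(sub,cv2.RETR_EXTERNAL,cv2.CHAIN_APPROX_NONE);cv2.drawContours(sub,cs,-1,1,-1)
            big=cv2.resize(sub.astype(np.float32),None,fx=SS,fy=SS,interpolation=cv2.INTER_LINEAR)
            best=None
            for zz in((z0,) if kind=='n' else (56,58,60,62)):
                f=lambda x:-(lambda M:np.minimum(M,big).sum()/np.maximum(M,big).sum())(cyl(im,x,big.shape,zz,z1,r,lo).astype(np.float32))
                x0=at(im,*(ce[i]+lo),85 if kind=='n' else 65)
                b=minimize(f,x0,method='Nelder-Mead',options=dict(initial_simplex=x0+np.array([[0,0],[5,0],[0,5]]),xatol=.03,fatol=1e-5))
                if best is None or b.fun<best[0]:best=(b.fun,b.x,zz)
            print(kind,c,best[1].round(1),'iou',round(-best[0],3),best[2],'px',(ce[i]+lo).round())
            out[kind,c]=best[1]
    return out
N0=dict(red=(474,-263),yellow=(525,-263),blue=(422,-265));V0=dict(red=(459,-371),yellow=(405,-373),blue=(512,-374))
if __name__=='__main__':
    o=get_obs();print(o['ee_pos'].round(1),o['orientation'].round(3),o['qpos'].round(2))
    im=get_image('wrist');save(im,'w10');measure(im,N0,V0)
    marks(im,['block','stand','needle_red','needle_yellow','needle_blue','vial_red','vial_yellow','vial_blue'],1)
E
python3 nv.py
```

```text
[ 494.  -327.2  215.1] [-2.574 -1.8   -0.   ] [-0.61  0.35  1.68  0.    1.11 -1.83]
n red [ 475.5 -262.3] iou 0.646 62 px [392. 173.]
n yellow [ 527.5 -263.7] iou 0.376 62 px [412. 241.]
n blue [ 423.6 -261. ] iou 0.73 62 px [371. 100.]
v red [ 452.7 -363.6] iou 0.206 62 px [255. 185.]
v yellow [ 406.7 -363.3] iou 0.236 62 px [230. 130.]
v blue [ 507.6 -371.7] iou 0.732 56 px [274. 243.]
block 0.83 px 373 162 [ 477.1 -262.6]
stand 0.86 px 260 182 [ 458.3 -371. ]
needle_red 0.84 px 373 160 [ 475.2 -262. ]
needle_yellow 0.61 px 388 211 [ 526.7 -263.6]
needle_blue 0.93 px 358 104 [ 423.2 -259.6]
vial_red 0.73 px 386 212 [ 526.3 -265.9]
vial_yellow 0.77 px 239 129 [ 406.2 -369.3]
vial_blue 0.69 px 276 236 [ 512.1 -374.3]
```

```bash
python3 - <<'E'
import cv2
a=cv2.imread('pics/w10.png')[70:290,200:440];cv2.imwrite('pics/w10c.png',cv2.resize(a,None,fx=2.6,fy=2.6,interpolation=cv2.INTER_CUBIC))
E
```

```text
(no output)
```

View pics/w10c.png

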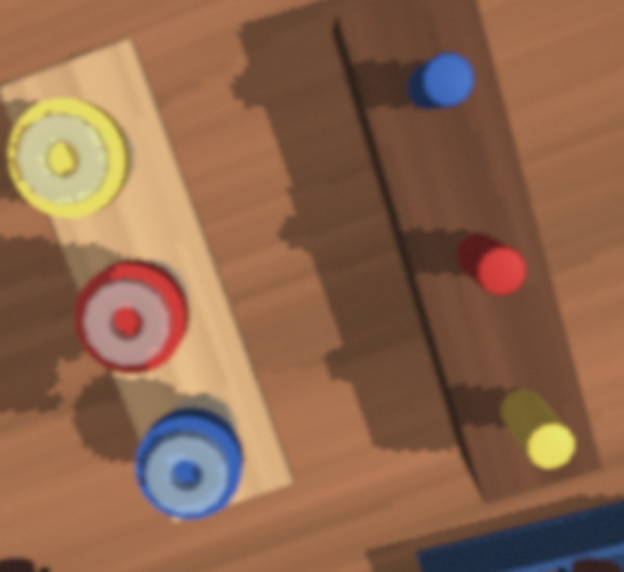

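```bash
cat > v.py <<'E'
from h import *
im=get_image('wrist')
P={}
for k,(a,b) in dict(yellow=(62,158),red=(127,321),blue=(187,473)).items():
    P[k]=at(im,200+(a+.5)/2.6-.5,70+(b+.5)/2.6-.5,70);print(k,P[k].round(1))
print(P['red']-P['yellow'],P['blue']-P['red'])
E
python3 v.py
```

```text
yellow [ 404.4 -370.4]
red [ 456.1 -371.2]
blue [ 508.1 -372.1]
[51.62499592 -0.74289198] [52.06968281 -0.93524701]
```

The vials are 52 mm apart as specified, and so are the needles. I pick the red needle first.

Call:
{"api": "move_arm", "payload": {"motion": [[-18, 65, -40, 0, 0, 0, 60], [-18, 65, -80, 0, 0, 0, 60], [-18, 65, -100, 0, 0, 0, 60], [-18, 65, -100, 0, 0, 0, 60], [-18, 65, -100, 0, 0, 0, 60]]}}

```text
t: 23.05
ee_pos: [473.9, -261.7, 114.5]
orientation: [-2.573, -1.796, 0.003]
ft_force: [0.4, -0.6, -0.2]
width: 60.1
```

```bash
python3 - <<'E'
from nv import *
o=get_obs();print(o['ee_pos'].round(1))
im=get_image('wrist');save(im,'w11');measure(im,N0,{})
E
```

```text
[ 473.9 -261.7  114.5]
n red [ 475.  -262.6] iou 0.707 62 px [314. 271.]
n yellow [ 554.  -269.8] iou 0.383 62 px [346. 367.]
n blue [ 423.3 -260.9] iou 0.862 62 px [282. 180.]
```

View pics/w11.png

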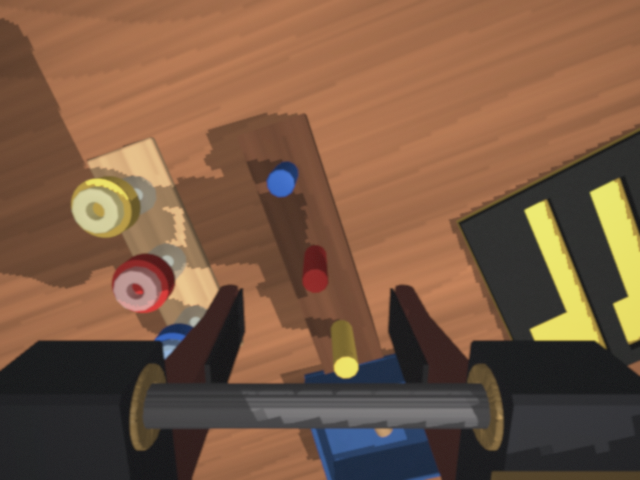

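Call:
{"api": "move_arm", "payload": {"motion": [[0, 0, -30, 0, 0, 0, 60], [0, 0, -55, 0, 0, 0, 60], [0, 0, -70, 0, 0, 0, 60], [0, 0, -74, 0, 0, 0, 60], [0, 0, -74, 0, 0, 0, 60]]}}

```text
t: 23.52
ee_pos: [476.3, -264.0, 42.7]
orientation: [2.576, 1.795, 0.001]
ft_force: [1.1, -0.4, -0.1]
width: 59.9
```

Call:
{"api": "move_arm", "payload": {"motion": [[0, 0, 0, 0, 0, 0, 5], [0, 0, 0, 0, 0, 0, 5], [0, 0, 0, 0, 0, 0, 5], [0, 0, 0, 0, 0, 0, 5], [0, 0, 0, 0, 0, 0, 5]]}}

```text
t: 23.93
ee_pos: [475.5, -262.9, 42.4]
orientation: [2.576, 1.797, 0.001]
ft_force: [-0.8, -0.7, -0.3]
width: 30.2
```

Call:
{"api": "move_arm", "payload": {"motion": [[0, 0, 0, 0, 0, 0, 5], [0, 0, 0, 0, 0, 0, 5], [0, 0, 0, 0, 0, 0, 5], [0, 0, 0, 0, 0, 0, 5], [0, 0, 0, 0, 0, 0, 5]]}}

```text
t: 24.35
ee_pos: [475.1, -262.6, 41.8]
orientation: [-2.577, -1.797, -0.0]
ft_force: [-0.9, 0.2, 2.0]
width: 13.1
```

Call:
{"api": "move_arm", "payload": {"motion": [[0, 0, 10, 0, 0, 0, 5], [0, 0, 30, 0, 0, 0, 5], [0, 0, 60, 0, 0, 0, 5], [0, 0, 85, 0, 0, 0, 5], [0, 0, 90, 0, 0, 0, 5]]}}

```text
t: 24.77
ee_pos: [477.3, -263.9, 136.1]
orientation: [2.572, 1.794, 0.004]
ft_force: [0.1, -1.7, 0.0]
width: 13.4
```

Call:
{"api": "move_arm", "payload": {"motion": [[-19, -109, 0, 0, 0, 0, 5], [-19, -109, 0, 0, 0, 0, 5], [-19, -109, 0, 0, 0, 0, 5], [-19, -109, 0, 0, 0, 0, 5], [-19, -109, 0, 0, 0, 0, 5]]}}

```text
t: 25.18
ee_pos: [455.4, -372.4, 131.2]
orientation: [-2.579, -1.793, 0.0]
ft_force: [0.4, 0.1, -0.7]
width: 13.3
```

```bash
python3 - <<'E'
from nv import *
o=get_obs();print(o['ee_pos'].round(1),o['width'])
im=get_image('side');save(im,'s12');print(proj(im,[456.2,-371.2,70]).round(1),proj(im,[456.2,-371.2,94]).round(1))
a=cv2.cvtColor(im['color'],cv2.COLOR_RGB2BGR)[330:430,360:500];a=cv2.resize(a,None,fx=4,fy=4,interpolation=cv2.INTER_CUBIC)
im=get_image('wrist');save(im,'w12');b=cv2.cvtColor(im['color'],cv2.COLOR_RGB2BGR)[180:420,180:460];b=cv2.resize(b,(467,400))
cv2.imwrite('pics/n1.png',cv2.resize(np.hstack([a,b]),(800,311)))
E
```

```text
[ 455.4 -372.4  131.2] 13.341614250788176
[425.1 384.5] [426.5 373.4]
```

View pics/n1.png

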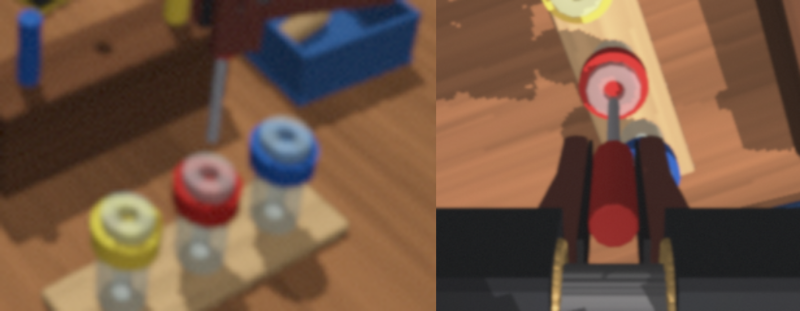

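Side and wrist views agree: the red rod hangs over the red mouth, within about 1 mm. I insert it.

Call:
{"api": "move_arm", "payload": {"motion": [[0, 0, -8, 0, 0, 0, 5], [0, 0, -16, 0, 0, 0, 5], [0, 0, -20, 0, 0, 0, 5], [0, 0, -24, 0, 0, 0, 5], [0, 0, -28, 0, 0, 0, 5]]}}

```text
t: 25.7
ee_pos: [456.1, -371.0, 102.9]
orientation: [-2.576, -1.798, 0.0]
ft_force: [-0.3, -0.8, -0.1]
width: 13.1
```

Call:
{"api": "move_arm", "payload": {"motion": [[0, 0, -5, 0, 0, 0, 5], [0, 0, -10, 0, 0, 0, 5], [0, 0, -15, 0, 0, 0, 5], [0, 0, -20, 0, 0, 0, 5], [0, 0, -25, 0, 0, 0, 5]]}}

```text
t: 26.12
ee_pos: [456.1, -371.7, 78.2]
orientation: [2.577, 1.797, -0.0]
ft_force: [0.6, 0.3, -0.9]
width: 13.2
```

Call:
{"api": "move_arm", "payload": {"motion": [[0, 0, -6, 0, 0, 0, 5], [0, 0, -12, 0, 0, 0, 5], [0, 0, -18, 0, 0, 0, 5], [0, 0, -24, 0, 0, 0, 5], [0, 0, -28, 0, 0, 0, 5]]}}

```text
t: 26.53
ee_pos: [455.8, -371.4, 49.8]
orientation: [-2.576, -1.797, 0.0]
ft_force: [0.9, -0.2, 1.2]
width: 12.9
```

Call:
{"api": "move_arm", "payload": {"motion": [[0, 0, 0, 0, 0, 0, 60], [0, 0, 0, 0, 0, 0, 60], [0, 0, 0, 0, 0, 0, 60], [0, 0, 0, 0, 0, 0, 60], [0, 0, 0, 0, 0, 0, 60]]}}

```text
t: 26.95
ee_pos: [456.2, -371.8, 51.0]
orientation: [2.576, 1.797, 0.0]
ft_force: [-1.4, 0.1, 0.5]
width: 42.8
```

Call:
{"api": "move_arm", "payload": {"motion": [[0, 0, 20, 0, 0, 0, 60], [0, 0, 50, 0, 0, 0, 60], [0, 0, 70, 0, 0, 0, 60], [0, 0, 70, 0, 0, 0, 60], [0, 0, 70, 0, 0, 0, 60]]}}

```text
t: 27.37
ee_pos: [456.7, -372.2, 121.9]
orientation: [2.575, 1.796, 0.001]
ft_force: [0.1, 1.0, -1.5]
width: 60.2
```

```bash
sed -i 's/(62,107,6.8)/NZ/;s/^N0=/NZ=(62,107,6.8)\nN0=/' nv.py; python3 - <<'E'
import nv
from nv import *
nv.NZ=(70,115,6.8)
o=get_obs();print(o['ee_pos'].round(1),o['width'],o['ft_force'])
im=get_image('wrist');save(im,'w13');measure(im,dict(red=(456,-371)),{});
im=get_image('side');measure(im,dict(red=(456,-371)),{});
E
```

```text
[ 456.7 -372.2  121.9] 60.21686512668875 [ 0.07707534  0.96783563 -1.50780107]
n red [ 455.1 -371.2] iou 0.38 70 px [316. 251.]
n red [ 459.4 -370.1] iou 0.673 70 px [428. 373.]
```

Call:
{"api": "move_arm", "payload": {"motion": [[71, 108, 0, 0, 0, 0, 60], [71, 108, 0, 0, 0, 0, 60], [71, 108, 0, 0, 0, 0, 60], [71, 108, 0, 0, 0, 0, 60], [71, 108, 0, 0, 0, 0, 60]]}}

```text
t: 27.88
ee_pos: [527.3, -261.3, 119.2]
orientation: [-2.571, -1.801, 0.002]
ft_force: [0.2, 0.3, 0.2]
width: 60.3
```

```bash
python3 - <<'E'
import nv
from nv import *
o=get_obs();print(o['ee_pos'].round(1),o['width'],o['ft_force'])
im=get_image('wrist');save(im,'w14');measure(im,dict(yellow=(527.5,-263.7)),{});marks(im,['needle_yellow'])
E
```

```text
[ 527.3 -261.3  119.2] 60.2970501832403 [0.24617046 0.25962078 0.15427732]
n yellow none
needle_yellow 0.49 px 106 119 [ 405.  -372.3]
```

Call:
{"api": "move_arm", "payload": {"motion": [[0, 0, -30, 0, 0, 0, 60], [0, 0, -55, 0, 0, 0, 60], [0, 0, -72, 0, 0, 0, 60], [0, 0, -79, 0, 0, 0, 60], [0, 0, -79, 0, 0, 0, 60]]}}

```text
t: 28.4
ee_pos: [524.9, -264.2, 39.6]
orientation: [-2.576, -1.793, 0.003]
ft_force: [-0.5, 0.5, 0.6]
width: 60.1
```

Call:
{"api": "move_arm", "payload": {"motion": [[0, 0, 0, 0, 0, 0, 5], [0, 0, 0, 0, 0, 0, 5], [0, 0, 0, 0, 0, 0, 5], [0, 0, 0, 0, 0, 0, 5], [0, 0, 0, 0, 0, 0, 5]]}}

```text
t: 28.82
ee_pos: [527.6, -263.9, 42.5]
orientation: [2.576, 1.797, 0.001]
ft_force: [-0.0, 0.9, 0.5]
width: 30.1
```

Call:
{"api": "move_arm", "payload": {"motion": [[0, 0, 0, 0, 0, 0, 5], [0, 0, 0, 0, 0, 0, 5], [0, 0, 0, 0, 0, 0, 5], [0, 0, 0, 0, 0, 0, 5], [0, 0, 0, 0, 0, 0, 5]]}}

```text
t: 29.23
ee_pos: [527.2, -263.6, 41.9]
orientation: [2.577, 1.797, 0.0]
ft_force: [-0.8, 0.3, 2.6]
width: 13.0
```

Call:
{"api": "move_arm", "payload": {"motion": [[0, 0, 10, 0, 0, 0, 5], [0, 0, 40, 0, 0, 0, 5], [0, 0, 75, 0, 0, 0, 5], [0, 0, 110, 0, 0, 0, 5], [0, 0, 125, 0, 0, 0, 5]]}}

```text
t: 29.65
ee_pos: [529.0, -264.6, 171.7]
orientation: [2.572, 1.794, 0.004]
ft_force: [1.1, -0.4, -0.7]
width: 12.6
```

Call:
{"api": "move_arm", "payload": {"motion": [[-123, -107, 0, 0, 0, 0, 5], [-123, -107, 0, 0, 0, 0, 5], [-123, -107, 0, 0, 0, 0, 5], [-123, -107, 0, 0, 0, 0, 5], [-123, -107, 0, 0, 0, 0, 5]]}}

```text
t: 30.07
ee_pos: [399.7, -373.8, 167.3]
orientation: [2.58, 1.792, -0.003]
ft_force: [-0.0, 0.7, 0.4]
width: 13.0
```

Call:
{"api": "move_arm", "payload": {"motion": [[0, 0, -20, 0, 0, 0, 5], [0, 0, -35, 0, 0, 0, 5], [0, 0, -48, 0, 0, 0, 5], [0, 0, -48, 0, 0, 0, 5], [0, 0, -48, 0, 0, 0, 5]]}}

```text
t: 30.48
ee_pos: [404.0, -370.2, 118.6]
orientation: [-2.576, -1.797, 0.0]
ft_force: [-0.5, -0.7, 0.7]
width: 12.9
```

```bash
python3 - <<'E'
import nv
from nv import *
o=get_obs();print(o['ee_pos'].round(1),o['width'],o['ft_force'])
im=get_image('side');save(im,'s14');marks(im,['needle_yellow','vial_yellow'])
im=get_image('wrist');save(im,'w15');marks(im,['needle_yellow','vial_yellow'])
E
```

```text
[ 404.  -370.2  118.6] 12.918926170279493 [-0.53122859 -0.745168    0.74552979]
needle_yellow 0.63 px 398 391 [ 453.4 -313.5]
vial_yellow 0.6 px 397 421 [ 409.8 -365.6]
needle_yellow 0.64 px 311 260 [ 429.4 -383.3]
needle_yellow 0.51 px 318 229 [ 408.2 -369.7]
vial_yellow 0.79 px 315 228 [ 405.8 -371.5]
vial_yellow 0.28 px 313 257 [ 426.7 -380.9]
```

Call:
{"api": "move_arm", "payload": {"motion": [[0, 0, -4, 0, 0, 0, 5], [0, 0, -10, 0, 0, 0, 5], [0, 0, -14, 0, 0, 0, 5], [0, 0, -18, 0, 0, 0, 5], [0, 0, -22, 0, 0, 0, 5]]}}

```text
t: 31.2
ee_pos: [403.9, -370.5, 96.0]
orientation: [-2.576, -1.797, 0.0]
ft_force: [-0.3, 0.8, -0.2]
width: 13.2
```

Call:
{"api": "move_arm", "payload": {"motion": [[0, 0, -5, 0, 0, 0, 5], [0, 0, -10, 0, 0, 0, 5], [0, 0, -14, 0, 0, 0, 5], [0, 0, -18, 0, 0, 0, 5], [0, 0, -22, 0, 0, 0, 5]]}}

```text
t: 31.62
ee_pos: [404.1, -370.6, 74.2]
orientation: [-2.577, -1.797, 0.0]
ft_force: [-0.5, 0.4, 0.5]
width: 12.6
```

Call:
{"api": "move_arm", "payload": {"motion": [[0, 0, -6, 0, 0, 0, 5], [0, 0, -12, 0, 0, 0, 5], [0, 0, -18, 0, 0, 0, 5], [0, 0, -24, 0, 0, 0, 5], [0, 0, -24, 0, 0, 0, 5]]}}

```text
t: 32.03
ee_pos: [404.0, -370.5, 49.7]
orientation: [-2.576, -1.797, 0.0]
ft_force: [-0.1, -1.0, -0.2]
width: 13.3
```

Call:
{"api": "move_arm", "payload": {"motion": [[0, 0, 0, 0, 0, 0, 60], [0, 0, 0, 0, 0, 0, 60], [0, 0, 0, 0, 0, 0, 60], [0, 0, 0, 0, 0, 0, 60], [0, 0, 0, 0, 0, 0, 60]]}}

```text
t: 32.45
ee_pos: [404.2, -370.7, 50.8]
orientation: [2.577, 1.797, 0.0]
ft_force: [-0.1, 0.0, -0.5]
width: 43.3
```

Call:
{"api": "move_arm", "payload": {"motion": [[0, 0, 20, 0, 0, 0, 60], [0, 0, 50, 0, 0, 0, 60], [0, 0, 70, 0, 0, 0, 60], [0, 0, 70, 0, 0, 0, 60], [0, 0, 70, 0, 0, 0, 60]]}}

```text
t: 32.87
ee_pos: [404.7, -371.2, 121.7]
orientation: [2.575, 1.796, 0.001]
ft_force: [0.3, -0.8, 0.3]
width: 59.9
```

Call:
{"api": "move_arm", "payload": {"motion": [[19.5, 109.5, 0, 0, 0, 0, 60], [19.5, 109.5, 0, 0, 0, 0, 60], [19.5, 109.5, 0, 0, 0, 0, 60], [19.5, 109.5, 0, 0, 0, 0, 60], [19.5, 109.5, 0, 0, 0, 0, 60]]}}

```text
t: 33.28
ee_pos: [423.0, -259.5, 119.5]
orientation: [-2.573, -1.8, 0.001]
ft_force: [0.1, 0.5, 0.6]
width: 59.7
```

```bash
python3 - <<'E'
import nv
from nv import *
o=get_obs();print(o['ee_pos'].round(1),o['width'],o['ft_force'])
im=get_image('wrist');save(im,'w16');measure(im,dict(blue=(423.6,-261)),{})
E
```

```text
[ 423.  -259.5  119.5] 59.714024661286835 [0.11571792 0.49602755 0.60833822]
n blue [ 422.7 -260.8] iou 0.479 62 px [312. 272.]
```

Call:
{"api": "move_arm", "payload": {"motion": [[0, 0, -30, 0, 0, 0, 60], [0, 0, -55, 0, 0, 0, 60], [0, 0, -72, 0, 0, 0, 60], [0, 0, -79, 0, 0, 0, 60], [0, 0, -79, 0, 0, 0, 60]]}}

```text
t: 33.75
ee_pos: [422.2, -261.4, 39.8]
orientation: [-2.575, -1.794, 0.002]
ft_force: [0.6, -0.5, 0.4]
width: 59.8
```

Call:
{"api": "move_arm", "payload": {"motion": [[0, 0, 0, 0, 0, 0, 5], [0, 0, 0, 0, 0, 0, 5], [0, 0, 0, 0, 0, 0, 5], [0, 0, 0, 0, 0, 0, 5], [0, 0, 0, 0, 0, 0, 5]]}}

```text
t: 34.17
ee_pos: [424.1, -261.4, 42.5]
orientation: [2.575, 1.796, 0.001]
ft_force: [0.3, -0.8, -0.1]
width: 30.3
```

Call:
{"api": "move_arm", "payload": {"motion": [[0, 0, 0, 0, 0, 0, 5], [0, 0, 0, 0, 0, 0, 5], [0, 0, 0, 0, 0, 0, 5], [0, 0, 0, 0, 0, 0, 5], [0, 0, 0, 0, 0, 0, 5]]}}

```text
t: 34.58
ee_pos: [423.8, -261.2, 41.9]
orientation: [2.576, 1.797, 0.0]
ft_force: [-0.2, -0.2, 4.0]
width: 13.1
```

Call:
{"api": "move_arm", "payload": {"motion": [[0, 0, 10, 0, 0, 0, 5], [0, 0, 40, 0, 0, 0, 5], [0, 0, 75, 0, 0, 0, 5], [0, 0, 110, 0, 0, 0, 5], [0, 0, 125, 0, 0, 0, 5]]}}

```text
t: 35.0
ee_pos: [425.2, -262.2, 171.2]
orientation: [2.573, 1.794, 0.003]
ft_force: [0.6, -0.2, 0.0]
width: 13.0
```

Call:
{"api": "move_arm", "payload": {"motion": [[84.5, -111, 0, 0, 0, 0, 5], [84.5, -111, 0, 0, 0, 0, 5], [84.5, -111, 0, 0, 0, 0, 5], [84.5, -111, 0, 0, 0, 0, 5], [84.5, -111, 0, 0, 0, 0, 5]]}}

```text
t: 35.42
ee_pos: [510.0, -375.0, 167.2]
orientation: [2.576, 1.794, 0.001]
ft_force: [0.4, 0.2, -0.7]
width: 13.0
```

Call:
{"api": "move_arm", "payload": {"motion": [[0, 0, -20, 0, 0, 0, 5], [0, 0, -35, 0, 0, 0, 5], [0, 0, -48, 0, 0, 0, 5], [0, 0, -48, 0, 0, 0, 5], [0, 0, -48, 0, 0, 0, 5]]}}

```text
t: 35.83
ee_pos: [507.3, -371.2, 118.3]
orientation: [-2.575, -1.796, 0.001]
ft_force: [-1.0, -1.3, -0.0]
width: 13.1
```

Call:
{"api": "move_arm", "payload": {"motion": [[0, 0, -4, 0, 0, 0, 5], [0, 0, -10, 0, 0, 0, 5], [0, 0, -14, 0, 0, 0, 5], [0, 0, -18, 0, 0, 0, 5], [0, 0, -22, 0, 0, 0, 5]]}}

```text
t: 36.25
ee_pos: [508.1, -372.1, 96.5]
orientation: [2.577, 1.797, 0.0]
ft_force: [-0.4, -0.2, 1.0]
width: 13.4
```

Call:
{"api": "move_arm", "payload": {"motion": [[0, 0, -5, 0, 0, 0, 5], [0, 0, -10, 0, 0, 0, 5], [0, 0, -14, 0, 0, 0, 5], [0, 0, -18, 0, 0, 0, 5], [0, 0, -22, 0, 0, 0, 5]]}}

```text
t: 36.67
ee_pos: [508.0, -372.1, 74.2]
orientation: [-2.577, -1.797, 0.0]
ft_force: [-0.6, 0.3, -0.6]
width: 13.3
```

Call:
{"api": "move_arm", "payload": {"motion": [[0, 0, -6, 0, 0, 0, 5], [0, 0, -12, 0, 0, 0, 5], [0, 0, -18, 0, 0, 0, 5], [0, 0, -24, 0, 0, 0, 5], [0, 0, -24, 0, 0, 0, 5]]}}

```text
t: 37.08
ee_pos: [507.9, -372.0, 49.7]
orientation: [-2.576, -1.797, 0.0]
ft_force: [0.2, -0.2, -0.6]
width: 13.3
```

Call:
{"api": "move_arm", "payload": {"motion": [[0, 0, 0, 0, 0, 0, 60], [0, 0, 0, 0, 0, 0, 60], [0, 0, 0, 0, 0, 0, 60], [0, 0, 0, 0, 0, 0, 60], [0, 0, 0, 0, 0, 0, 60]]}}

```text
t: 37.5
ee_pos: [508.2, -372.2, 50.8]
orientation: [2.577, 1.797, 0.0]
ft_force: [-0.4, 0.3, 0.5]
width: 42.8
```

Call:
{"api": "move_arm", "payload": {"motion": [[0, 0, 20, 0, 0, 0, 60], [0, 0, 50, 0, 0, 0, 60], [0, 0, 90, 0, 0, 0, 60], [-15, 45, 130, 0, 0, 0, 60], [-15, 45, 165, 0, 0, 0, 60]]}}

```text
t: 37.92
ee_pos: [491.9, -327.3, 206.7]
orientation: [-2.574, -1.794, 0.002]
ft_force: [0.1, 0.6, -0.0]
width: 60.4
```

Call:
{"api": "move_arm", "payload": {"motion": [[0, 0, 0, 0, 0, 0, 60], [0, 0, 0, 0, 0, 0, 60], [0, 0, 0, 0, 0, 0, 60]]}}

```text
t: 38.17
ee_pos: [493.8, -329.7, 207.1]
orientation: [2.576, 1.797, 0.0]
ft_force: [-0.2, -0.0, 0.1]
width: 60.2
```

```bash
python3 - <<'E'
import nv
from nv import *
o=get_obs();print(o['ee_pos'].round(1),o['width'],o['ft_force'])
im=get_image('wrist');save(im,'w17');nv.NZ=(70,115,6.8);marks(im,['needle_red','needle_yellow','needle_blue'])
b=cv2.cvtColor(im['color'],cv2.COLOR_RGB2BGR)
im2=get_image('side');save(im2,'s17');marks(im2,['needle_red','needle_yellow','needle_blue'])
for I in(im,im2):
  h,s,v=[x.astype(int) for x in cv2.split(cv2.cvtColor(I['color'],cv2.COLOR_RGB2HSV))]
  for c,p in dict(yellow=(404.3,-370.4),red=(456.2,-371.2),blue=(508.2,-372)).items():
    m=CM[c](h,s,v)
    M=cv2.resize(cyl(I,p,(480*SS,640*SS),70,115,6.8),(640,480),interpolation=cv2.INTER_AREA)>0
    C=cv2.resize(cyl(I,p,(480*SS,640*SS),107,115,5),(640,480),interpolation=cv2.INTER_AREA)>0
    U=cv2.resize(cyl(I,p,(480*SS,640*SS),122,125,5),(640,480),interpolation=cv2.INTER_AREA)>0
    print(c,'handle',m[M].mean().round(2),'topcap',m[C].mean().round(2),'above',m[U&~M].mean().round(2))
E
```

```text
[ 493.8 -329.7  207.1] 60.169951054990996 [-0.1504422  -0.033776    0.11350584]
needle_red 0.82 px 258 183 [ 456.9 -373.4]
needle_red 0.67 px 279 233 [ 509.4 -372.9]
needle_yellow 0.89 px 239 124 [ 402.5 -369.5]
needle_blue 0.83 px 281 235 [ 511.  -371.8]
needle_blue 0.54 px 375 155 [ 471.2 -262.5]
needle_red 0.16 px 422 411 [ 459.4 -369.1]
yellow handle 0.52 topcap 1.0 above 0.0
red handle 0.49 topcap 1.0 above 0.0
blue handle 0.68 topcap 0.99 above 0.0
yellow handle 0.43 topcap 0.95 above 0.04
red handle 0.66 topcap 0.94 above 0.0
blue handle 0.78 topcap 1.0 above 0.96
```

All three needles are seated: each handle's top cap lies at 115 mm over the vial of its colour. Now the tools.

Call:
{"api": "move_arm", "payload": {"motion": [[0, 175, 90, 0, 0, 0.35, 87], [0, 175, 90, 0, 0, 0.35, 87], [0, 175, 90, 0, 0, 0.35, 87], [0, 175, 90, 0, 0, 0.35, 87], [0, 175, 90, 0, 0, 0.35, 87]]}}

```text
t: 38.98
ee_pos: [493.9, -152.5, 298.6]
orientation: [2.223, 2.219, 0.001]
ft_force: [0.8, -0.1, 0.6]
width: 86.4
```

Call:
{"api": "move_arm", "payload": {"motion": [[0, 205, 0, 0, 0, 0, 87], [0, 205, 0, 0, 0, 0, 87], [0, 205, 0, 0, 0, 0, 87], [0, 205, 0, 0, 0, 0, 87], [0, 205, 0, 0, 0, 0, 87]]}}

```text
t: 39.4
ee_pos: [493.6, 52.4, 297.2]
orientation: [2.225, 2.218, 0.0]
ft_force: [1.5, -0.4, 0.8]
width: 86.9
```

Call:
{"api": "move_arm", "payload": {"motion": [[0, 200, 0, 0, 0, 0, 87], [0, 200, 0, 0, 0, 0, 87], [0, 200, 0, 0, 0, 0, 87], [0, 200, 0, 0, 0, 0, 87], [0, 200, 0, 0, 0, 0, 87]]}}

```text
t: 39.82
ee_pos: [493.5, 253.1, 297.0]
orientation: [-2.223, -2.219, -0.0]
ft_force: [0.0, 0.2, 0.8]
width: 87.0
```

Call:
{"api": "move_arm", "payload": {"motion": [[0, 0, 0, 0, 0, 0, 87], [0, 0, 0, 0, 0, 0, 87], [0, 0, 0, 0, 0, 0, 87]]}}

```text
t: 40.07
ee_pos: [493.7, 249.9, 296.7]
orientation: [2.224, 2.219, -0.002]
ft_force: [0.0, 0.7, 0.5]
width: 86.9
```

```bash
cat > tl.py <<'E'
import sys
from h import *
T0=dict(tkey=(406.2,385.4,.02),spanner=(412.9,223.2,.09),scraper=(560.5,235,-.26),caliper=(571.1,383,.21))
def go(names,init=T0,name=None):
    o=get_obs();print(o['ee_pos'].round(1),o['orientation'].round(3),'jaw',round(2*np.arctan2(o['orientation'][1],o['orientation'][0])%np.pi,3),o['qpos'].round(2))
    im=get_image('wrist')
    if name:save(im,name)
    for k in names:
        p=init[k];m=blob(tmask(im,k),im,p);x,s=fit(im,k,p,m);print(k,x.round(2),'iou',round(s,3))
if __name__=='__main__': go(sys.argv[1:],name='tools')
E
python3 tl.py tkey spanner scraper caliper
```

```text
[493.7 249.9 296.7] [ 2.224e+00  2.219e+00 -2.000e-03] jaw 1.569 [ 0.45  0.21  1.68 -0.    1.25 -1.12]
tkey [4.0639e+02 3.8557e+02 2.0000e-02] iou 0.917
spanner [4.1313e+02 2.2339e+02 9.0000e-02] iou 0.93
scraper [ 5.6018e+02  2.3524e+02 -2.6000e-01] iou 0.64
caliper [5.7079e+02 3.8303e+02 2.1000e-01] iou 0.778
```

Call:
{"api": "move_arm", "payload": {"motion": [[-80, -27, -150, 0, 0, 0.09, 60], [-80, -27, -150, 0, 0, 0.09, 60], [-80, -27, -150, 0, 0, 0.09, 60], [-80, -27, -150, 0, 0, 0.09, 60], [-80, -27, -150, 0, 0, 0.09, 60]]}}

```text
t: 40.53
ee_pos: [407.2, 218.7, 142.3]
orientation: [-2.122, -2.311, 0.018]
ft_force: [-1.1, -0.3, -0.3]
width: 60.6
```

Call:
{"api": "move_arm", "payload": {"motion": [[0, 0, -40, 0, 0, 0, 60], [0, 0, -80, 0, 0, 0, 60], [0, 0, -110, 0, 0, 0, 60], [0, 0, -110, 0, 0, 0, 60], [0, 0, -110, 0, 0, 0, 60]]}}

```text
t: 40.95
ee_pos: [414.8, 222.8, 37.4]
orientation: [-2.124, -2.314, 0.003]
ft_force: [-0.2, -0.4, 0.1]
width: 60.1
```

```bash
python3 tl.py spanner
```

```text
[414.8 222.8  37.4] [-2.124 -2.314  0.003] jaw 1.657 [ 0.47  0.46  2.06 -0.    0.63 -1.19]
spanner [4.1306e+02 2.2357e+02 9.0000e-02] iou 0.95
```

Call:
{"api": "move_arm", "payload": {"motion": [[0, 0, -25, 0, 0, 0, 60], [0, 0, -45, 0, 0, 0, 60], [0, 0, -54, 0, 0, 0, 60], [0, 0, -57, 0, 0, 0, 60], [0, 0, -57, 0, 0, 0, 60]]}}

```text
t: 41.42
ee_pos: [415.0, 223.7, -18.7]
orientation: [2.122, 2.316, 0.002]
ft_force: [-0.5, 0.6, 0.2]
width: 60.0
```

Call:
{"api": "move_arm", "payload": {"motion": [[0, 0, 0, 0, 0, 0, 60], [0, 0, 0, 0, 0, 0, 40], [0, 0, 0, 0, 0, 0, 40], [0, 0, 0, 0, 0, 0, 40]]}}

```text
t: 41.75
ee_pos: [414.4, 223.5, -19.1]
orientation: [2.122, 2.316, 0.002]
ft_force: [-0.1, -0.6, -1.4]
width: 43.5
```

Call:
{"api": "move_arm", "payload": {"motion": [[0, 0, -1, 0, 0, 0, 30], [0, 0, -2.4, 0, 0, 0, 30], [0, 0, -2.4, 0, 0, 0, 5], [0, 0, -2.4, 0, 0, 0, 5], [0, 0, -2.4, 0, 0, 0, 5]]}}

```text
t: 42.17
ee_pos: [413.9, 223.2, -22.3]
orientation: [-2.122, -2.316, 0.0]
ft_force: [-0.2, 1.0, -0.3]
width: 15.6
```

Call:
{"api": "move_arm", "payload": {"motion": [[0, 0, 0, 0, 0, 0, 5], [0, 0, 0, 0, 0, 0, 5], [0, 0, 0, 0, 0, 0, 5], [0, 0, 0, 0, 0, 0, 5], [0, 0, 0, 0, 0, 0, 5]]}}

```text
t: 42.58
ee_pos: [413.9, 223.2, -22.3]
orientation: [-2.122, -2.316, 0.0]
ft_force: [0.4, -0.4, -1.7]
width: 15.5
```

Call:
{"api": "move_arm", "payload": {"motion": [[0, 0, 3, 0, 0, 0, 5], [0, 0, 10, 0, 0, 0, 5], [0, 0, 25, 0, 0, 0, 5], [0, 0, 45, 0, 0, 0, 5], [0, 0, 60, 0, 0, 0, 5]]}}

```text
t: 43.0
ee_pos: [414.0, 223.3, 39.2]
orientation: [2.122, 2.316, 0.0]
ft_force: [0.1, 1.3, -2.9]
width: 15.6
```

Call:
{"api": "move_arm", "payload": {"motion": [[76, -108, 0, 0, 0, 0.056, 5], [76, -108, 0, 0, 0, 0.056, 5], [76, -108, 0, 0, 0, 0.056, 5], [76, -108, 0, 0, 0, 0.056, 5], [76, -108, 0, 0, 0, 0.056, 5]]}}

```text
t: 43.42
ee_pos: [491.7, 113.4, 38.5]
orientation: [2.061, 2.37, 0.002]
ft_force: [-0.3, 0.8, -0.3]
width: 15.6
```

Call:
{"api": "move_arm", "payload": {"motion": [[76.4, -107.4, 0, 0, 0, 0, 5], [76.4, -107.4, 0, 0, 0, 0, 5], [76.4, -107.4, 0, 0, 0, 0, 5], [76.4, -107.4, 0, 0, 0, 0, 5], [76.4, -107.4, 0, 0, 0, 0, 5]]}}

```text
t: 43.83
ee_pos: [567.2, 7.1, 38.0]
orientation: [2.059, 2.372, 0.001]
ft_force: [-0.4, -0.9, -2.5]
width: 15.6
```

Call:
{"api": "move_arm", "payload": {"motion": [[0, 0, 0, 0, 0, 0, 5], [0, 0, -10, 0, 0, 0, 5], [0, 0, -15, 0, 0, 0, 5], [0, 0, -15, 0, 0, 0, 5]]}}

```text
t: 44.17
ee_pos: [564.1, 9.3, 21.2]
orientation: [-2.053, -2.375, 0.003]
ft_force: [0.1, 0.8, -1.7]
width: 15.7
```

```bash
python3 - <<'E'
from h import *
o=get_obs();print(o['ee_pos'].round(1),o['orientation'].round(3),o['width'],o['ft_force'].round(1))
im=get_image('wrist');save(im,'sp1')
m=tmask(im,'spanner')
# crude: compare model silhouettes for z0 given height under tip
z0=o['ee_pos'][2]+30-8.5
for p in[(565.5,8.1,.146)]:
    x,s=fit(im,'spanner',p,blob(m,im,p,60)&(np.arange(480)[:,None]<285),z0=z0);print('fit part',x.round(2),round(s,3))
a=cv2.cvtColor(im['color'],cv2.COLOR_RGB2BGR)
def dr(M,c):
    M=cv2.resize(M,(640,480),interpolation=cv2.INTER_AREA);cs,_=cv2.findContours(M,cv2.RETR_EXTERNAL,cv2.CHAIN_APPROX_NONE);cv2.drawContours(a,cs,-1,c,1)
Z=np.zeros(2);S=(480*SS,640*SS)
dr(rend(im,'spanner',(565.5,8.1,.146),S,Z,z0),(255,0,255));dr(rendp(im,'spanner',(565.5,8.1,.146),S,Z),(255,255,0))
cv2.imwrite('pics/sp1o.png',cv2.resize(a[100:420,180:480],(800,600) and None,fx=1.85,fy=1.85))
E
```

```text
[564.1   9.3  21.2] [-2.053 -2.375  0.003] 15.686041343737987 [ 0.1  0.8 -1.7]
fit part [5.5247e+02 8.4500e+00 1.4000e-01] 0.154
```

Call:
{"api": "move_arm", "payload": {"motion": [[0, 0, 0, 0, 0, 0, 5], [0, 0, 0, 0, 0, 0, 5], [0, 0, 0, 0, 0, 0, 5]]}}

```text
t: 44.47
ee_pos: [566.4, 8.1, 22.9]
orientation: [2.056, 2.375, 0.0]
ft_force: [0.3, 0.2, -2.4]
width: 15.7
```

```bash
cat > held.py <<'E'
import sys
from h import *
# held-tool check: fit visible rear part of tool (rows<lim) with fixed yaw
def held(k,p,tipz,lim=275,smax=75,vmin=90,extra=None,name=None):
    o=get_obs();print(o['ee_pos'].round(1),o['orientation'].round(3),'jaw',round(2*np.arctan2(o['orientation'][1],o['orientation'][0])%np.pi,3),round(o['width'],1),o['ft_force'].round(1))
    z0=o['ee_pos'][2]+30-tipz
    im=get_image('wrist')
    if name:save(im,name)
    h,s,v=[x.astype(int) for x in cv2.split(cv2.cvtColor(im['color'],cv2.COLOR_RGB2HSV))]
    m=(s<smax)&(v>vmin)
    if extra:m|=extra(h,s,v)
    m=blob(m,im,p,90);win=np.zeros(m.shape,bool)
    q=proj(im,[p[0]-40*np.cos(p[2]),p[1]-40*np.sin(p[2]),z0+8]).astype(int)
    win[max(q[1]-90,0):lim,max(q[0]-45,0):q[0]+45]=True
    W=cv2.resize(win.astype(np.float32),None,fx=SS,fy=SS,interpolation=cv2.INTER_NEAREST)
    big=cv2.resize((m&win).astype(np.float32),None,fx=SS,fy=SS)
    Z=np.zeros(2)
    f=lambda x:-(lambda M:np.minimum(M,big).sum()/np.maximum(M,big).sum())(rend(im,k,x,big.shape,Z,z0)*W)
    p=np.array(p,float);b=minimize(f,p,method='Nelder-Mead',options=dict(initial_simplex=p+np.array([[0,0,0],[4,0,0],[0,4,0],[0,0,.05]]),xatol=.05,fatol=1e-5,maxiter=150))
    print('held',k,'z0',z0.round(1),b.x.round(2),'iou',round(-b.fun,3))
E
python3 - <<'E'
from held import *
held('spanner',(565.5,8.1,.146),8.0,name='sp2')
import cv2
E
```

```text
[566.4   8.1  22.9] [2.056 2.375 0.   ] jaw 1.714 15.7 [ 0.3  0.2 -2.4]
held spanner z0 44.9 [5.6547e+02 8.3600e+00 1.4000e-01] iou 0.728
```

The held-tool check agrees with the pocket within 0.3 mm, so I lower it.

Call:
{"api": "move_arm", "payload": {"motion": [[0, 0, -15, 0, 0, 0, 5], [0, 0, -28, 0, 0, 0, 5], [0, 0, -30, 0, 0, 0, 5], [0, 0, -30, 0, 0, 0, 5], [0, 0, -30, 0, 0, 0, 5]]}}

```text
t: 44.93
ee_pos: [566.2, 7.8, -7.4]
orientation: [-2.057, -2.374, 0.001]
ft_force: [0.7, 0.2, -0.9]
width: 15.7
```

Call:
{"api": "move_arm", "payload": {"motion": [[0, 0, -2, 0, 0, 0, 5], [0, 0, -4, 0, 0, 0, 5], [0, 0, -6, 0, 0, 0, 5], [0, 0, -8, 0, 0, 0, 5], [0, 0, -8, 0, 0, 0, 5]]}}

```text
t: 45.35
ee_pos: [566.2, 7.8, -15.5]
orientation: [-2.057, -2.374, 0.0]
ft_force: [-0.4, 0.2, -2.7]
width: 15.7
```

Call:
{"api": "move_arm", "payload": {"motion": [[0, 0, -1, 0, 0, 0, 5], [0, 0, -2.3, 0, 0, 0, 5], [0, 0, -2.3, 0, 0, 0, 5]]}}

```text
t: 45.6
ee_pos: [566.2, 7.9, -17.7]
orientation: [-2.057, -2.375, 0.0]
ft_force: [-0.4, 0.5, -1.9]
width: 15.6
```

Call:
{"api": "move_arm", "payload": {"motion": [[0, 0, 0, 0, 0, 0, 32], [0, 0, 0, 0, 0, 0, 32], [0, 0, 0, 0, 0, 0, 32], [0, 0, 0, 0, 0, 0, 32], [0, 0, 0, 0, 0, 0, 32]]}}

```text
t: 46.02
ee_pos: [566.5, 7.8, -17.4]
orientation: [2.057, 2.374, 0.0]
ft_force: [0.7, 0.2, 0.1]
width: 32.0
```

Call:
{"api": "move_arm", "payload": {"motion": [[0, 0, 20, 0, 0, 0, 32], [0, 0, 60, 0, 0, 0, 32], [0, 0, 100, 0, 0, 0, 60], [0, 0, 140, 0, 0, 0, 60], [0, 0, 140, 0, 0, 0, 60]]}}

```text
t: 46.43
ee_pos: [571.3, 7.8, 130.0]
orientation: [2.051, 2.368, 0.012]
ft_force: [2.0, -0.3, 0.8]
width: 48.4
```

Call:
{"api": "move_arm", "payload": {"motion": [[0, 0, 0, 0, 0, 0, 60], [0, 0, 0, 0, 0, 0, 60]]}}

```text
t: 46.6
ee_pos: [565.9, 7.9, 122.2]
orientation: [-2.057, -2.375, 0.0]
ft_force: [0.2, 0.4, -0.4]
width: 59.2
```

```bash
cat > seat.py <<'E'
import sys
from h import *
# compare silhouettes of a seated tool (z0=4); steel on black/yellow
PKT=dict(tkey=(555.8,74.6,.146),spanner=(565.5,8.1,.146),scraper=(574,-50.5,.146),caliper=(581,-97.8,.146))
def seat(im,k,z0=4):
    h,s,v=[x.astype(int) for x in cv2.split(cv2.cvtColor(im['color'],cv2.COLOR_RGB2HSV))]
    m=(s<75)&(v>75)
    if k=='tkey':m|=(s>155)&((h<6)|(h>172))&(v>80)
    if k=='scraper':m|=(h>9)&(h<21)&(v>110)
    p=PKT[k];m=blob(m,im,p,70)
    for z in(z0,z0+4,z0+8):
        x,sc=fit(im,k,p,m,z0=z,rad=90);print('seated',k,'z',z,x.round(2),'iou',round(sc,3))
if __name__=='__main__':
    o=get_obs();print(o['ee_pos'].round(1));im=get_image('wrist');save(im,'seat_'+sys.argv[1]);
    for k in sys.argv[1:]:seat(im,k)
E
python3 seat.py spanner
```

```text
[565.9   7.9 122.2]
seated spanner z 4 [5.657e+02 8.310e+00 1.400e-01] iou 0.942
seated spanner z 8 [5.6475e+02 8.2500e+00 1.4000e-01] iou 0.932
seated spanner z 12 [5.6323e+02 8.0500e+00 1.4000e-01] iou 0.909
```

Spanner seated (565.7, 8.3, yaw 0.14, z 4 fits best). Next is the drum key.

Call:
{"api": "move_arm", "payload": {"motion": [[-80, 188, -20, 0, 0, -0.125, 60], [-80, 188, -20, 0, 0, -0.125, 60], [-80, 188, -20, 0, 0, -0.125, 60], [-80, 188, -20, 0, 0, -0.125, 60], [-80, 188, -20, 0, 0, -0.125, 60]]}}

```text
t: 47.07
ee_pos: [483.9, 196.7, 100.3]
orientation: [-2.201, -2.24, 0.006]
ft_force: [0.8, 0.2, -0.4]
width: 59.9
```

Call:
{"api": "move_arm", "payload": {"motion": [[-79.5, 189.5, 0, 0, 0, 0, 60], [-79.5, 189.5, 0, 0, 0, 0, 60], [-79.5, 189.5, 0, 0, 0, 0, 60], [-79.5, 189.5, 0, 0, 0, 0, 60], [-79.5, 189.5, 0, 0, 0, 0, 60]]}}

```text
t: 47.48
ee_pos: [404.5, 386.3, 100.3]
orientation: [-2.201, -2.242, 0.006]
ft_force: [0.4, -0.0, -0.4]
width: 59.9
```

Call:
{"api": "move_arm", "payload": {"motion": [[0, 0, -30, 0, 0, 0, 60], [0, 0, -55, 0, 0, 0, 60], [0, 0, -62, 0, 0, 0, 60], [0, 0, -62, 0, 0, 0, 60], [0, 0, -62, 0, 0, 0, 60]]}}

```text
t: 47.9
ee_pos: [406.4, 384.5, 39.6]
orientation: [-2.202, -2.241, 0.004]
ft_force: [0.4, -0.1, -0.2]
width: 60.0
```

Call:
{"api": "move_arm", "payload": {"motion": [[0, 0, 0, 0, 0, 0, 60], [0, 0, 0, 0, 0, 0, 60]]}}

```text
t: 48.07
ee_pos: [407.9, 385.5, 41.6]
orientation: [2.202, 2.24, 0.003]
ft_force: [-0.9, -0.7, -0.7]
width: 59.7
```

```bash
python3 tl.py tkey
```

```text
[407.9 385.5  41.6] [2.202 2.24  0.003] jaw 1.588 [ 0.74  0.55  1.86 -0.    0.73 -0.85]
tkey [4.0571e+02 3.8504e+02 2.0000e-02] iou 0.923
```

Call:
{"api": "move_arm", "payload": {"motion": [[0, 0, -25, 0, 0, 0, 60], [0, 0, -45, 0, 0, 0, 60], [0, 0, -58, 0, 0, 0, 60], [0, 0, -62.5, 0, 0, 0, 60], [0, 0, -62.5, 0, 0, 0, 40]]}}

```text
t: 48.53
ee_pos: [406.6, 384.9, -22.6]
orientation: [-2.201, -2.241, 0.002]
ft_force: [-0.2, -0.7, -0.4]
width: 56.0
```

Call:
{"api": "move_arm", "payload": {"motion": [[0, 0, 0, 0, 0, 0, 30], [0, 0, 0, 0, 0, 0, 30], [0, 0, 0, 0, 0, 0, 25]]}}

```text
t: 48.78
ee_pos: [407.5, 385.9, -21.0]
orientation: [2.201, 2.241, 0.003]
ft_force: [0.6, 0.3, -0.1]
width: 36.6
```

Call:
{"api": "move_arm", "payload": {"motion": [[0, 0, 0, 0, 0, 0, 5], [0, 0, 0, 0, 0, 0, 5], [0, 0, 0, 0, 0, 0, 5], [0, 0, 0, 0, 0, 0, 5], [0, 0, 0, 0, 0, 0, 5]]}}

```text
t: 49.2
ee_pos: [407.0, 385.5, -21.7]
orientation: [2.201, 2.242, 0.0]
ft_force: [-1.2, -1.0, 3.7]
width: 13.7
```

Call:
{"api": "move_arm", "payload": {"motion": [[0, 0, 0, 0, 0, 0, 5], [0, 0, 3, 0, 0, 0, 5], [0, 0, 20, 0, 0, 0, 5], [0, 0, 45, 0, 0, 0, 5], [0, 0, 60, 0, 0, 0, 5]]}}

```text
t: 49.62
ee_pos: [406.9, 385.4, 39.2]
orientation: [2.201, 2.242, 0.0]
ft_force: [0.0, 0.7, -0.6]
width: 13.6
```

Call:
{"api": "move_arm", "payload": {"motion": [[75, -155, 0, 0, 0, 0.126, 5], [75, -155, 0, 0, 0, 0.126, 5], [75, -155, 0, 0, 0, 0.126, 5], [75, -155, 0, 0, 0, 0.126, 5], [75, -155, 0, 0, 0, 0.126, 5]]}}

```text
t: 50.03
ee_pos: [483.4, 226.0, 37.9]
orientation: [2.059, 2.372, -0.001]
ft_force: [-0.5, 0.5, -2.4]
width: 13.5
```

Call:
{"api": "move_arm", "payload": {"motion": [[75, -155.7, 0, 0, 0, 0, 5], [75, -155.7, 0, 0, 0, 0, 5], [75, -155.7, 0, 0, 0, 0, 5], [75, -155.7, 0, 0, 0, 0, 5], [75, -155.7, 0, 0, 0, 0, 5]]}}

```text
t: 50.45
ee_pos: [559.7, 70.2, 38.2]
orientation: [2.059, 2.37, 0.002]
ft_force: [-0.8, -0.0, -1.5]
width: 13.5
```

Call:
{"api": "move_arm", "payload": {"motion": [[0, 0, -8, 0, 0, 0, 5], [0, 0, -15, 0, 0, 0, 5], [0, 0, -15, 0, 0, 0, 5], [0, 0, -15, 0, 0, 0, 5], [0, 0, -15, 0, 0, 0, 5]]}}

```text
t: 50.87
ee_pos: [556.0, 76.1, 22.6]
orientation: [-2.053, -2.377, 0.001]
ft_force: [-0.4, 0.1, -1.3]
width: 13.7
```

Call:
{"api": "move_arm", "payload": {"motion": [[0, 0, 0, 0, 0, 0, 5], [0, 0, 0, 0, 0, 0, 5], [0, 0, 0, 0, 0, 0, 5]]}}

```text
t: 51.12
ee_pos: [557.0, 75.2, 23.2]
orientation: [2.054, 2.376, 0.001]
ft_force: [-0.2, -0.5, -1.0]
width: 13.3
```

```bash
python3 - <<'E'
from held import *
held('tkey',(555.8,74.6,.146),8.3,name='tk2')
E
```

```text
[557.   75.2  23.2] [2.054e+00 2.376e+00 1.000e-03] jaw 1.716 13.3 [-0.2 -0.5 -1. ]
held tkey z0 44.9 [5.560e+02 7.534e+01 1.400e-01] iou 0.97
```

Call:
{"api": "move_arm", "payload": {"motion": [[0, -0.6, -15, 0, 0, 0, 5], [0, -0.6, -28, 0, 0, 0, 5], [0, -0.6, -30, 0, 0, 0, 5], [0, -0.6, -30, 0, 0, 0, 5], [0, -0.6, -30, 0, 0, 0, 5]]}}

```text
t: 51.58
ee_pos: [556.7, 74.0, -7.2]
orientation: [-2.055, -2.375, 0.001]
ft_force: [-0.5, -0.1, -1.2]
width: 13.6
```

Call:
{"api": "move_arm", "payload": {"motion": [[0, 0, -2, 0, 0, 0, 5], [0, 0, -4, 0, 0, 0, 5], [0, 0, -6, 0, 0, 0, 5], [0, 0, -8, 0, 0, 0, 5], [0, 0, -8, 0, 0, 0, 5]]}}

```text
t: 52.0
ee_pos: [556.7, 74.1, -15.3]
orientation: [-2.055, -2.376, 0.0]
ft_force: [-0.8, -0.7, -1.9]
width: 13.6
```

Call:
{"api": "move_arm", "payload": {"motion": [[0, 0, -1, 0, 0, 0, 5], [0, 0, -2, 0, 0, 0, 5], [0, 0, -2, 0, 0, 0, 5]]}}

```text
t: 52.25
ee_pos: [556.8, 74.1, -17.2]
orientation: [-2.056, -2.376, 0.0]
ft_force: [0.0, 0.4, -0.9]
width: 13.2
```

Call:
{"api": "move_arm", "payload": {"motion": [[0, 0, 0, 0, 0, 0, 32], [0, 0, 0, 0, 0, 0, 32], [0, 0, 0, 0, 0, 0, 32], [0, 0, 0, 0, 0, 0, 32], [0, 0, 0, 0, 0, 0, 32]]}}

```text
t: 52.67
ee_pos: [557.0, 74.1, -16.9]
orientation: [2.056, 2.376, 0.0]
ft_force: [-0.1, 0.0, 0.3]
width: 32.1
```

Call:
{"api": "move_arm", "payload": {"motion": [[0, 0, 20, 0, 0, 0, 32], [0, 0, 60, 0, 0, 0, 32], [0, 0, 100, 0, 0, 0, 60], [0, 0, 140, 0, 0, 0, 60], [0, 0, 140, 0, 0, 0, 60]]}}

```text
t: 53.08
ee_pos: [561.8, 74.6, 130.4]
orientation: [2.05, 2.37, 0.014]
ft_force: [1.7, 0.5, 1.0]
width: 48.5
```

Call:
{"api": "move_arm", "payload": {"motion": [[0, 0, 0, 0, 0, 0, 60], [0, 0, 0, 0, 0, 0, 60]]}}

```text
t: 53.25
ee_pos: [556.4, 74.0, 122.7]
orientation: [-2.056, -2.376, 0.0]
ft_force: [0.2, 0.3, -0.2]
width: 59.1
```

```bash
python3 seat.py tkey
```

```text
[556.4  74.  122.7]
seated tkey z 4 [5.5552e+02 7.4360e+01 1.4000e-01] iou 0.469
seated tkey z 8 [5.5521e+02 7.4350e+01 1.4000e-01] iou 0.465
seated tkey z 12 [5.5495e+02 7.4270e+01 1.4000e-01] iou 0.459
```

Call:
{"api": "move_arm", "payload": {"motion": [[3, 161, 0, 0, 0, -0.405, 60], [3, 161, 0, 0, 0, -0.405, 60], [3, 161, 0, 0, 0, -0.405, 60], [3, 161, 0, 0, 0, -0.405, 60], [3, 161, 0, 0, 0, -0.405, 60]]}}

```text
t: 53.72
ee_pos: [558.9, 240.5, 120.9]
orientation: [-2.489, -1.914, 0.001]
ft_force: [-1.7, 0.1, 0.5]
width: 60.3
```

Call:
{"api": "move_arm", "payload": {"motion": [[0, 0, -40, 0, 0, 0, 60], [0, 0, -75, 0, 0, 0, 60], [0, 0, -82, 0, 0, 0, 60], [0, 0, -82, 0, 0, 0, 60], [0, 0, -82, 0, 0, 0, 60]]}}

```text
t: 54.13
ee_pos: [559.4, 234.5, 40.4]
orientation: [-2.491, -1.913, 0.003]
ft_force: [-0.2, 0.7, 0.3]
width: 59.9
```

Call:
{"api": "move_arm", "payload": {"motion": [[0, 0, 0, 0, 0, 0, 60], [0, 0, 0, 0, 0, 0, 60]]}}

```text
t: 54.3
ee_pos: [561.2, 235.2, 42.8]
orientation: [2.491, 1.913, 0.004]
ft_force: [0.0, -0.5, 0.2]
width: 59.8
```

```bash
python3 tl.py scraper
```

```text
[561.2 235.2  42.8] [2.491 1.913 0.004] jaw 1.31 [ 0.38  0.6   1.75 -0.    0.79 -0.93]
scraper [571.35 251.82  -0.7 ] iou 0.384
```

```bash
python3 - <<'E'
from held import *
o=get_obs()
held('scraper',(560.3,235.2,-.26),o['ee_pos'][2]+30,lim=300,smax=0,vmin=300,extra=lambda h,s,v:(h>=14)&(h<=20)&(s<140)&(v>60),name='sc1')
E
```

```text
[561.1 235.3  42.8] [2.491 1.913 0.004] jaw 1.31 59.9 [0.3 0.1 0.3]
held scraper z0 0.0 [ 5.5944e+02  2.3423e+02 -2.4000e-01] iou 0.953
```

Call:
{"api": "move_arm", "payload": {"motion": [[0, 0, -25, 0, 0, 0, 60], [0, 0, -45, 0, 0, 0, 60], [0, 0, -58, 0, 0, 0, 60], [0, 0, -63, 0, 0, 0, 60], [0, 0, -63, 0, 0, 0, 40]]}}

```text
t: 54.82
ee_pos: [559.3, 234.8, -22.7]
orientation: [-2.491, -1.913, 0.002]
ft_force: [-0.0, -0.8, -0.9]
width: 56.1
```

Call:
{"api": "move_arm", "payload": {"motion": [[0, 0, 0, 0, 0, 0, 5], [0, 0, 0, 0, 0, 0, 5], [0, 0, 0, 0, 0, 0, 5], [0, 0, 0, 0, 0, 0, 5], [0, 0, 0, 0, 0, 0, 5]]}}

```text
t: 55.23
ee_pos: [560.3, 235.2, -21.4]
orientation: [2.491, 1.914, 0.002]
ft_force: [0.6, 0.1, -0.3]
width: 23.7
```

Call:
{"api": "move_arm", "payload": {"motion": [[0, 0, 0, 0, 0, 0, 5], [0, 0, 0, 0, 0, 0, 5], [0, 0, 0, 0, 0, 0, 5], [0, 0, 0, 0, 0, 0, 5], [0, 0, 0, 0, 0, 0, 5]]}}

```text
t: 55.65
ee_pos: [560.1, 235.1, -21.5]
orientation: [2.491, 1.914, 0.001]
ft_force: [-0.8, -1.4, 5.7]
width: 19.7
```

Call:
{"api": "move_arm", "payload": {"motion": [[0, 0, 0, 0, 0, 0, 5], [0, 0, 3, 0, 0, 0, 5], [0, 0, 20, 0, 0, 0, 5], [0, 0, 45, 0, 0, 0, 5], [0, 0, 60, 0, 0, 0, 5]]}}

```text
t: 56.07
ee_pos: [560.0, 235.2, 39.2]
orientation: [-2.492, -1.914, -0.0]
ft_force: [1.2, 0.7, -0.8]
width: 19.9
```

Call:
{"api": "move_arm", "payload": {"motion": [[7, -143, 0, 0, 0, 0.2, 5], [7, -143, 0, 0, 0, 0.2, 5], [7, -143, 0, 0, 0, 0.2, 5], [7, -143, 0, 0, 0, 0.2, 5], [7, -143, 0, 0, 0, 0.2, 5]]}}

```text
t: 56.48
ee_pos: [566.5, 88.2, 37.9]
orientation: [-2.292, -2.148, 0.002]
ft_force: [-0.4, 0.9, -0.4]
width: 19.6
```

Call:
{"api": "move_arm", "payload": {"motion": [[7, -142.5, -10, 0, 0, 0.2, 5], [7, -142.5, -10, 0, 0, 0.2, 5], [7, -142.5, -10, 0, 0, 0.2, 5], [7, -142.5, -10, 0, 0, 0.2, 5], [7, -142.5, -10, 0, 0, 0.2, 5]]}}

```text
t: 56.9
ee_pos: [574.0, -53.6, 27.6]
orientation: [2.066, 2.367, -0.0]
ft_force: [-0.6, -0.2, -1.1]
width: 19.8
```

Call:
{"api": "move_arm", "payload": {"motion": [[0, 0, 0, 0, 0, 0, 5], [0, 0, 0, 0, 0, 0, 5], [0, 0, 0, 0, 0, 0, 5], [0, 0, 0, 0, 0, 0, 5]]}}

```text
t: 57.23
ee_pos: [573.9, -48.9, 28.0]
orientation: [-2.059, -2.372, -0.0]
ft_force: [-0.7, 0.5, -1.4]
width: 19.8
```

```bash
python3 - <<'E'
from held import *
held('scraper',(574,-50.5,.146),9,lim=275,smax=0,vmin=300,extra=lambda h,s,v:(h>=9)&(h<=20)&(s<150)&(v>60),name='sc2')
E
```

```text
[573.9 -48.9  28. ] [-2.059 -2.372 -0.   ] jaw 1.712 19.8 [-0.7  0.5 -1.4]
held scraper z0 49.0 [ 5.7337e+02 -4.8380e+01  1.5000e-01] iou 0.859
```

Call:
{"api": "move_arm", "payload": {"motion": [[0, 0, 0, 0, 0, 0, 5], [0, 0, 0, 0, 0, 0, 5], [0, 0, 0, 0, 0, 0, 5], [0, 0, 0, 0, 0, 0, 5], [0, 0, 0, 0, 0, 0, 5]]}}

```text
t: 57.7
ee_pos: [573.9, -50.4, 28.0]
orientation: [2.061, 2.371, -0.0]
ft_force: [-0.3, 0.6, -2.3]
width: 19.5
```

```bash
python3 - <<'E'
from held import *
held('scraper',(574,-50.5,.146),8.7,lim=275,smax=0,vmin=300,extra=lambda h,s,v:(h>=9)&(h<=20)&(s<150)&(v>60),name='sc2')
E
```

```text
[573.9 -50.4  28. ] [ 2.061  2.371 -0.   ] jaw 1.71 19.5 [-0.3  0.6 -2.3]
held scraper z0 49.3 [ 5.7337e+02 -4.9940e+01  1.4000e-01] iou 0.857
```

Call:
{"api": "move_arm", "payload": {"motion": [[0.6, -0.4, -15, 0, 0, 0, 5], [0.6, -0.4, -28, 0, 0, 0, 5], [0.6, -0.4, -34, 0, 0, 0, 5], [0.6, -0.4, -34, 0, 0, 0, 5], [0.6, -0.4, -34, 0, 0, 0, 5]]}}

```text
t: 58.17
ee_pos: [573.9, -50.8, -6.6]
orientation: [-2.061, -2.37, 0.001]
ft_force: [-0.5, 0.1, -1.7]
width: 19.6
```

Call:
{"api": "move_arm", "payload": {"motion": [[0, 0, -2, 0, 0, 0, 5], [0, 0, -4, 0, 0, 0, 5], [0, 0, -6, 0, 0, 0, 5], [0, 0, -8, 0, 0, 0, 5], [0, 0, -8, 0, 0, 0, 5]]}}

```text
t: 58.58
ee_pos: [574.3, -50.8, -14.2]
orientation: [-2.061, -2.37, 0.0]
ft_force: [-0.5, 0.6, -0.8]
width: 19.3
```

Call:
{"api": "move_arm", "payload": {"motion": [[0, 0, -1, 0, 0, 0, 5], [0, 0, -2.6, 0, 0, 0, 5], [0, 0, -2.6, 0, 0, 0, 5]]}}

```text
t: 58.83
ee_pos: [574.4, -50.8, -16.8]
orientation: [-2.061, -2.37, 0.0]
ft_force: [0.1, -0.3, -1.7]
width: 19.8
```

Call:
{"api": "move_arm", "payload": {"motion": [[0, 0, 0, 0, 0, 0, 36], [0, 0, 0, 0, 0, 0, 36], [0, 0, 0, 0, 0, 0, 36], [0, 0, 0, 0, 0, 0, 36], [0, 0, 0, 0, 0, 0, 36]]}}

```text
t: 59.25
ee_pos: [574.6, -50.9, -16.5]
orientation: [2.061, 2.37, 0.0]
ft_force: [0.1, -1.0, -0.1]
width: 36.1
```

Call:
{"api": "move_arm", "payload": {"motion": [[0, 0, 20, 0, 0, 0, 36], [0, 0, 60, 0, 0, 0, 36], [0, 0, 100, 0, 0, 0, 60], [0, 0, 140, 0, 0, 0, 60], [0, 0, 140, 0, 0, 0, 60]]}}

```text
t: 59.67
ee_pos: [579.5, -51.4, 131.0]
orientation: [2.055, 2.363, 0.011]
ft_force: [1.3, -0.3, -0.3]
width: 52.4
```

Call:
{"api": "move_arm", "payload": {"motion": [[0, 0, 0, 0, 0, 0, 60], [0, 0, 0, 0, 0, 0, 60]]}}

```text
t: 59.83
ee_pos: [574.0, -50.8, 123.1]
orientation: [-2.061, -2.37, 0.0]
ft_force: [-0.9, 0.2, -0.4]
width: 59.6
```

```bash
python3 seat.py scraper
```

```text
[574.  -50.8 123.1]
seated scraper z 4 [ 5.7433e+02 -5.0380e+01  1.5000e-01] iou 0.221
seated scraper z 8 [ 5.7281e+02 -5.0620e+01  1.4000e-01] iou 0.224
seated scraper z 12 [ 5.7111e+02 -5.0890e+01  1.4000e-01] iou 0.225
```

Call:
{"api": "move_arm", "payload": {"motion": [[0, 200, 0, 0, 0, 0.07, 60], [0, 200, 0, 0, 0, 0.07, 60], [0, 200, 0, 0, 0, 0.07, 60], [0, 200, 0, 0, 0, 0.07, 60], [0, 200, 0, 0, 0, 0.07, 60]]}}

```text
t: 60.3
ee_pos: [572.7, 151.4, 121.1]
orientation: [-1.975, -2.44, 0.004]
ft_force: [0.6, 0.0, -0.3]
width: 60.1
```

Call:
{"api": "move_arm", "payload": {"motion": [[-3.5, 200, 0, 0, 0, 0, 60], [-3.5, 200, 0, 0, 0, 0, 60], [-3.5, 200, 0, 0, 0, 0, 60], [-3.5, 200, 0, 0, 0, 0, 60], [-3.5, 200, 0, 0, 0, 0, 60]]}}

```text
t: 60.72
ee_pos: [569.2, 351.5, 120.7]
orientation: [-1.975, -2.441, 0.005]
ft_force: [0.1, 0.4, -0.6]
width: 60.0
```

Call:
{"api": "move_arm", "payload": {"motion": [[0, 34, -30, 0, 0, 0, 60], [0, 34, -60, 0, 0, 0, 60], [0, 34, -80, 0, 0, 0, 60], [0, 34, -80, 0, 0, 0, 60], [0, 34, -80, 0, 0, 0, 60]]}}

```text
t: 61.13
ee_pos: [568.9, 381.9, 40.3]
orientation: [-1.976, -2.44, 0.009]
ft_force: [0.7, -0.5, 0.5]
width: 59.8
```

Call:
{"api": "move_arm", "payload": {"motion": [[0, 0, 0, 0, 0, 0, 60], [0, 0, 0, 0, 0, 0, 60], [0, 0, 0, 0, 0, 0, 60]]}}

```text
t: 61.38
ee_pos: [572.1, 383.3, 45.0]
orientation: [1.978, 2.44, 0.004]
ft_force: [0.3, 0.2, 0.8]
width: 59.9
```

```bash
python3 - <<'E'
from held import *
o=get_obs()
held('caliper',(570.9,383,.21),o['ee_pos'][2]+30,lim=300,smax=60,vmin=100,name='ca1')
E
python3 tl.py caliper
```

```text
[572.1 383.3  45. ] [1.978 2.44  0.004] jaw 1.779 59.9 [0.3 0.2 0.8]
held caliper z0 0.0 [613.67 367.06  -1.31] iou 0.268
[572.  383.3  45. ] [1.978 2.44  0.004] jaw 1.779 [ 0.57  0.69  1.56  0.    0.9  -1.21]
caliper [5.5679e+02 4.1376e+02 2.6000e-01] iou 0.956
```

The caliper has been knocked: it now fits at (556.8, 413.8, yaw 0.26), IoU 0.96. I follow it and confirm in a picture.

Call:
{"api": "move_arm", "payload": {"motion": [[-15, 30.5, 0, 0, 0, 0.05, 60], [-15, 30.5, 0, 0, 0, 0.05, 60], [-15, 30.5, 0, 0, 0, 0.05, 60], [-15, 30.5, 0, 0, 0, 0.05, 60], [-15, 30.5, 0, 0, 0, 0.05, 60]]}}

```text
t: 61.9
ee_pos: [556.3, 413.1, 43.7]
orientation: [1.916, 2.489, 0.0]
ft_force: [0.4, 0.4, 0.0]
width: 60.0
```

```bash
python3 - <<'E'
from tl import *
go(['caliper'],dict(caliper=(556.8,413.8,.26)),'ca2')
im=get_image('side');marks(im,['caliper'],3)
E
```

```text
[556.3 413.1  43.7] [1.916 2.489 0.   ] jaw 1.829 [ 0.62  0.69  1.55 -0.    0.9  -1.21]
caliper [5.5689e+02 4.1362e+02 2.5000e-01] iou 0.954
caliper 0.78 px 275 223 [559.1 416.6]
caliper 0.77 px 196 206 [386.7 678.9]
caliper 0.65 px 461 294 [ 763.2 -158.4]
```

View pics/ca2.png

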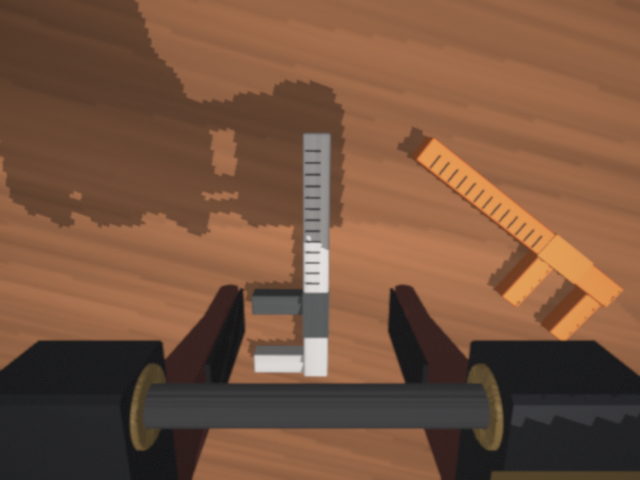

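The aluminium caliper (316, 255) is centred between the fingers, and the orange decoy is clear at right. I grip it.

Call:
{"api": "move_arm", "payload": {"motion": [[0, 0.5, -25, 0, 0, 0, 60], [0, 0.5, -45, 0, 0, 0, 60], [0, 0.5, -60, 0, 0, 0, 60], [0, 0.5, -65, 0, 0, 0, 60], [0, 0.5, -65, 0, 0, 0, 40]]}}

```text
t: 62.47
ee_pos: [555.1, 413.2, -23.3]
orientation: [-1.916, -2.489, 0.005]
ft_force: [-0.4, 0.6, 1.0]
width: 56.4
```

Call:
{"api": "move_arm", "payload": {"motion": [[0, 0, 0, 0, 0, 0, 40], [0, 0, 0, 0, 0, 0, 30], [0, 0, 0, 0, 0, 0, 25], [0, 0, 0, 0, 0, 0, 25]]}}

```text
t: 62.8
ee_pos: [556.6, 414.6, -20.5]
orientation: [1.915, 2.49, 0.003]
ft_force: [0.5, -0.8, 0.2]
width: 29.9
```

Call:
{"api": "move_arm", "payload": {"motion": [[0, 0, 0, 0, 0, 0, 5], [0, 0, 0, 0, 0, 0, 5], [0, 0, 0, 0, 0, 0, 5], [0, 0, 0, 0, 0, 0, 5], [0, 0, 0, 0, 0, 0, 5]]}}

```text
t: 63.22
ee_pos: [556.2, 414.2, -21.2]
orientation: [1.916, 2.49, 0.001]
ft_force: [-0.3, -0.9, 5.3]
width: 13.4
```

Call:
{"api": "move_arm", "payload": {"motion": [[0, 0, 0, 0, 0, 0, 5], [0, 0, 3, 0, 0, 0, 5], [0, 0, 20, 0, 0, 0, 5], [0, 0, 45, 0, 0, 0, 5], [0, 0, 60, 0, 0, 0, 5]]}}

```text
t: 63.63
ee_pos: [556.1, 414.4, 39.5]
orientation: [1.916, 2.49, 0.001]
ft_force: [1.0, -0.0, -1.0]
width: 13.8
```

Call:
{"api": "move_arm", "payload": {"motion": [[8, -170.5, 0, 0, 0, -0.106, 5], [8, -170.5, 0, 0, 0, -0.106, 5], [8, -170.5, 0, 0, 0, -0.106, 5], [8, -170.5, 0, 0, 0, -0.106, 5], [8, -170.5, 0, 0, 0, -0.106, 5]]}}

```text
t: 64.05
ee_pos: [562.9, 237.7, 38.0]
orientation: [-2.049, -2.381, 0.005]
ft_force: [-0.3, 0.4, -1.9]
width: 13.3
```

Call:
{"api": "move_arm", "payload": {"motion": [[8, -170.5, 0, 0, 0, 0, 5], [8, -170.5, 0, 0, 0, 0, 5], [8, -170.5, 0, 0, 0, 0, 5], [8, -170.5, 0, 0, 0, 0, 5], [8, -170.5, 0, 0, 0, 0, 5]]}}

```text
t: 64.47
ee_pos: [571.9, 67.9, 38.4]
orientation: [2.05, 2.38, -0.002]
ft_force: [0.5, 0.2, -2.0]
width: 13.7
```

Call:
{"api": "move_arm", "payload": {"motion": [[8, -170.5, -10, 0, 0, 0, 5], [8, -170.5, -10, 0, 0, 0, 5], [8, -170.5, -10, 0, 0, 0, 5], [8, -170.5, -10, 0, 0, 0, 5], [8, -170.5, -10, 0, 0, 0, 5]]}}

```text
t: 64.88
ee_pos: [580.8, -102.6, 28.4]
orientation: [2.048, 2.379, 0.0]
ft_force: [0.7, 0.4, -1.2]
width: 13.8
```

Call:
{"api": "move_arm", "payload": {"motion": [[0, 0, 0, 0, 0, 0, 5], [0, 0, 0, 0, 0, 0, 5], [0, 0, 0, 0, 0, 0, 5], [0, 0, 0, 0, 0, 0, 5], [0, 0, 0, 0, 0, 0, 5]]}}

```text
t: 65.3
ee_pos: [580.1, -95.8, 28.5]
orientation: [-2.042, -2.387, -0.0]
ft_force: [-0.0, -0.2, -0.7]
width: 13.8
```

Call:
{"api": "move_arm", "payload": {"motion": [[0, 0, 0, 0, 0, 0, 5], [0, 0, 0, 0, 0, 0, 5], [0, 0, 0, 0, 0, 0, 5]]}}

```text
t: 65.55
ee_pos: [580.0, -96.9, 28.4]
orientation: [2.044, 2.386, 0.0]
ft_force: [-0.1, 1.0, -1.2]
width: 13.8
```

```bash
python3 - <<'E'
from held import *
held('caliper',(581,-97.8,.146),8.5,lim=265,smax=60,vmin=90,name='ca3')
E
```

```text
[580.  -96.9  28.4] [2.044 2.386 0.   ] jaw 1.725 13.8 [-0.1  1.  -1.2]
held caliper z0 49.9 [ 5.8039e+02 -9.5890e+01  1.6000e-01] iou 0.963
```

Call:
{"api": "move_arm", "payload": {"motion": [[0.6, -1.6, -10, 0, 0, -0.012, 5], [0.6, -1.6, -20, 0, 0, -0.012, 5], [0.6, -1.6, -25, 0, 0, -0.012, 5], [0.6, -1.6, -25, 0, 0, -0.012, 5], [0.6, -1.6, -25, 0, 0, -0.012, 5]]}}

```text
t: 66.02
ee_pos: [579.9, -98.9, 2.4]
orientation: [-2.058, -2.371, 0.001]
ft_force: [0.7, 0.4, -0.9]
width: 13.5
```

Call:
{"api": "move_arm", "payload": {"motion": [[0, 0, 0, 0, 0, 0, 5], [0, 0, 0, 0, 0, 0, 5], [0, 0, 0, 0, 0, 0, 5]]}}

```text
t: 66.27
ee_pos: [580.9, -99.0, 3.7]
orientation: [2.059, 2.372, 0.0]
ft_force: [0.4, -1.0, -1.7]
width: 13.5
```

```bash
python3 - <<'E'
from held import *
held('caliper',(581,-97.8,.146),8.5,lim=265,smax=60,vmin=90,name='ca4')
# pocket visible rear end now
im=get_image('wrist');Y=tmask(im,'yellow');print('yellow px near', Y[150:270].sum())
for r in range(150,280,10):
    c=np.where(Y[r,230:400])[0]; print(r,(c.min()+230,c.max()+230,len(c)) if len(c) else None,end=' ')
q=lambda x,y,z:proj(im,[581+x*np.cos(.146)-y*np.sin(.146),-97.8+x*np.sin(.146)+y*np.cos(.146),z]).round(1)
print();print('pocket rear L/R z11',q(-72.5,-9.5,11),q(-72.5,9.5,11),'at -30',q(-30,-9.5,11),q(-30,9.5,11))
E
```

```text
[580.9 -99.    3.7] [2.059 2.372 0.   ] jaw 1.712 13.5 [ 0.4 -1.  -1.7]
held caliper z0 25.2 [ 5.8136e+02 -9.8620e+01  1.4000e-01] iou 0.974
yellow px near 472
150 (np.int64(338), np.int64(338), 1) 160 (np.int64(337), np.int64(338), 2) 170 (np.int64(337), np.int64(338), 2) 180 (np.int64(337), np.int64(338), 2) 190 (np.int64(336), np.int64(338), 3) 200 (np.int64(336), np.int64(338), 3) 210 (np.int64(336), np.int64(338), 3) 220 (np.int64(336), np.int64(338), 3) 230 (np.int64(336), np.int64(338), 3) 240 (np.int64(336), np.int64(338), 3) 250 (np.int64(336), np.int64(337), 2) 260 (np.int64(336), np.int64(337), 2) 270 (np.int64(336), np.int64(337), 2) 
pocket rear L/R z11 [294.4 129.8] [339.3 129.6] at -30 [296.2 227.3] [338.4 227.1]
```

Call:
{"api": "move_arm", "payload": {"motion": [[-0.4, 0.8, -5, 0, 0, 0, 5], [-0.4, 0.8, -9, 0, 0, 0, 5], [-0.4, 0.8, -9, 0, 0, 0, 5], [-0.4, 0.8, -9, 0, 0, 0, 5], [-0.4, 0.8, -9, 0, 0, 0, 5]]}}

```text
t: 66.78
ee_pos: [580.1, -98.1, -5.8]
orientation: [-2.059, -2.372, 0.0]
ft_force: [-0.5, -0.9, -1.2]
width: 13.3
```

Call:
{"api": "move_arm", "payload": {"motion": [[0, 0, -2, 0, 0, 0, 5], [0, 0, -4, 0, 0, 0, 5], [0, 0, -6, 0, 0, 0, 5], [0, 0, -8, 0, 0, 0, 5], [0, 0, -8, 0, 0, 0, 5]]}}

```text
t: 67.2
ee_pos: [579.9, -98.1, -14.1]
orientation: [-2.059, -2.372, 0.001]
ft_force: [-1.0, 0.1, -1.4]
width: 13.6
```

Call:
{"api": "move_arm", "payload": {"motion": [[0, 0, -1, 0, 0, 0, 5], [0, 0, -2.8, 0, 0, 0, 5], [0, 0, -2.8, 0, 0, 0, 5]]}}

```text
t: 67.45
ee_pos: [580.1, -98.1, -16.7]
orientation: [-2.059, -2.372, 0.0]
ft_force: [-0.9, -0.0, -0.8]
width: 13.3
```

Call:
{"api": "move_arm", "payload": {"motion": [[0, 0, 0, 0, 0, 0, 32], [0, 0, 0, 0, 0, 0, 32], [0, 0, 0, 0, 0, 0, 32], [0, 0, 0, 0, 0, 0, 32], [0, 0, 0, 0, 0, 0, 32]]}}

```text
t: 67.87
ee_pos: [580.3, -98.2, -16.3]
orientation: [2.059, 2.372, 0.0]
ft_force: [0.1, -0.7, 0.4]
width: 32.0
```

Call:
{"api": "move_arm", "payload": {"motion": [[0, 0, 20, 0, 0, 0, 32], [0, 0, 60, 0, 0, 0, 32], [0, 0, 100, 0, 0, 0, 60], [0, 0, 140, 0, 0, 0, 60], [0, 0, 170, 0, 0, 0, 60]]}}

```text
t: 68.28
ee_pos: [581.0, -98.3, 156.9]
orientation: [2.058, 2.371, 0.002]
ft_force: [0.4, 1.1, 0.5]
width: 48.4
```

Call:
{"api": "move_arm", "payload": {"motion": [[40, 40, 80, 0, 0, 0, 85], [40, 40, 80, 0, 0, 0, 85], [40, 40, 80, 0, 0, 0, 85], [40, 40, 80, 0, 0, 0, 85], [40, 40, 80, 0, 0, 0, 85]]}}

```text
t: 68.7
ee_pos: [620.1, -57.9, 233.6]
orientation: [2.058, 2.373, 0.0]
ft_force: [-0.5, -1.1, -0.5]
width: 81.5
```

Call:
{"api": "move_arm", "payload": {"motion": [[0, 0, 0, 0, 0, 0, 85], [0, 0, 0, 0, 0, 0, 85], [0, 0, 0, 0, 0, 0, 85]]}}

```text
t: 68.95
ee_pos: [618.7, -58.6, 231.7]
orientation: [-2.058, -2.37, 0.003]
ft_force: [-0.2, 1.1, 0.1]
width: 85.0
```

```bash
cat > fin.py <<'E'
from h import *
from seat import PKT
from nv import CM,cyl
o=get_obs();print(o['ee_pos'].round(1))
im=get_image('wrist');save(im,'fin');h,s,v=[x.astype(int) for x in cv2.split(cv2.cvtColor(im['color'],cv2.COLOR_RGB2HSV))]
S=(480*SS,640*SS);Z=np.zeros(2)
for k,p in PKT.items():
    if k=='caliper':m=(s<75)&(v>62)
    else: m=(s<75)&(v>75)
    if k=='tkey':m|=(s>155)&((h<6)|(h>172))&(v>80)
    if k=='scraper':m|=(h>9)&(h<21)&(v>100)
    p=np.array(p)
    W=cv2.dilate(rend(im,k,p,S,Z,4),np.ones((9*SS,9*SS),np.uint8)).astype(np.float32)
    big=cv2.resize(m.astype(np.float32),None,fx=SS,fy=SS)*W
    for z in(4,8,11):
        f=lambda x:-(lambda M:np.minimum(M,big).sum()/np.maximum(M,big).sum())(rend(im,k,x,S,Z,z)*W)
        b=minimize(f,p,method='Nelder-Mead',options=dict(initial_simplex=p+np.array([[0,0,0],[3,0,0],[0,3,0],[0,0,.04]]),xatol=.05,fatol=1e-5,maxiter=120))
        print(k,z,b.x.round(2),'off',(b.x-p)[:2].round(1),round(-b.fun,3))
marks(im,['offcut_b','bin','tkey','spanner','scraper','caliper'],2)
im=get_image('side');save(im,'fins');h,s,v=[x.astype(int) for x in cv2.split(cv2.cvtColor(im['color'],cv2.COLOR_RGB2HSV))]
for c,p in dict(yellow=(404.3,-370.4),red=(456.2,-371.2),blue=(508.2,-372)).items():
    m=CM[c](h,s,v);C=cv2.resize(cyl(im,p,S,107,115,5),(640,480),interpolation=cv2.INTER_AREA)>0
    print(c,'topcap',m[C].mean().round(2))
TH.update(gong=0,waxtin=0,scissors=0)
marks(im,['gong','waxtin','scissors','offcut_b'],1)
E
python3 fin.py
```

```text
[618.7 -58.6 231.7]
tkey 4 [5.5619e+02 7.5010e+01 1.5000e-01] off [0.4 0.4] 0.91
tkey 8 [5.5609e+02 7.3600e+01 1.5000e-01] off [ 0.3 -1. ] 0.904
tkey 11 [5.5637e+02 7.2630e+01 1.5000e-01] off [ 0.6 -2. ] 0.896
spanner 4 [5.6577e+02 9.2300e+00 1.5000e-01] off [0.3 1.1] 0.935
spanner 8 [5.655e+02 8.500e+00 1.400e-01] off [-0.   0.4] 0.93
spanner 11 [5.6523e+02 7.8900e+00 1.5000e-01] off [-0.3 -0.2] 0.922
scraper 4 [ 5.7404e+02 -5.0440e+01  1.4000e-01] off [0.  0.1] 0.942
scraper 8 [ 5.7331e+02 -5.0700e+01  1.5000e-01] off [-0.7 -0.2] 0.944
scraper 11 [ 5.727e+02 -5.096e+01  1.400e-01] off [-1.3 -0.5] 0.942
caliper 4 [ 5.8125e+02 -9.7970e+01  1.4000e-01] off [ 0.2 -0.2] 0.901
caliper 8 [ 5.8054e+02 -9.7730e+01  1.4000e-01] off [-0.5  0.1] 0.908
caliper 11 [ 5.7999e+02 -9.7520e+01  1.4000e-01] off [-1.   0.3] 0.906
offcut_b 0.73 px 102 182 [ 631.7 -270.4]
bin 0.71 px 101 185 [ 634.8 -272.7]
tkey 0.78 px 463 152 [552.5  78.4]
spanner 0.81 px 393 155 [564.9  10.9]
scraper 0.75 px 332 157 [575.1 -47.9]
caliper 0.97 px 281 158 [583.1 -97.1]
caliper 0.24 px 512 346 [753.3 183.5]
yellow topcap 0.42
red topcap 0.94
blue topcap 1.0
gong 0.91 px 373 238 [753.7 172.9]
waxtin 0.74 px 458 294 [ 756.2 -154.4]
scissors 0.72 px 425 265 [779.6 -16.5]
offcut_b 0.47 px 453 341 [ 627.1 -271.1]
```

```bash
python3 - <<'E'
from nv import *
for n in('side','top'):
    im=get_image(n);hsv=cv2.cvtColor(im['color'],cv2.COLOR_RGB2HSV)
    for c,p in dict(yellow=(404.3,-370.4),red=(456.2,-371.2)).items():
        for z in(111,100,90,120,127):
            q=proj(im,[*p,z]).round().astype(int);print(n,c,z,q,hsv[q[1],q[0]],end=' ')
        print()
    marks(im,['needle_yellow','needle_red','needle_blue'],2)
E
```

```text
side yellow 111 [401 378] [ 25 178 162] side yellow 100 [400 383] [ 24 184 132] side yellow 90 [400 388] [ 24 179 135] side yellow 120 [401 374] [ 24 181 128] side yellow 127 [401 370] [  9 145  58] 
side red 111 [427 365] [  1 192 177] side red 100 [427 371] [  0 204 104] side red 90 [426 375] [  0 212 101] side red 120 [428 361] [  3 188  92] side red 127 [428 358] [ 13 164  56] 
needle_red 0.53 px 390 369 [ 474.7 -264.9]
needle_blue 0.4 px 423 266 [766.9 -24.7]
top yellow 111 [489 300] [ 23 255 169] top yellow 100 [487 300] [ 23 255 124] top yellow 90 [486 301] [ 24 255  93] top yellow 120 [490 300] [ 23 255 174] top yellow 127 [491 299] [ 22 255 159] 
top red 111 [488 282] [  2 255 181] top red 100 [486 283] [  3 249  89] top red 90 [485 283] [  2 255  71] top red 120 [489 282] [  0 255 211] top red 127 [490 282] [  3 243 185] 
needle_yellow 0.53 px 480 301 [ 412.7 -382.7]
needle_red 0.4 px 473 289 [ 450.7 -364.8]
needle_blue 0.47 px 476 268 [ 516.3 -379.3]
```

```bash
python3 -c "
from workcell import *
print(get_obs()['t'],close_job())"
```

```text
the job is handed in; nothing more can be done
69.95 None
```

The job is handed in at t = 70 s. By my last checks every item is where it should be.

**What I did**
- **Offcut:** only offcut_b was present. It is in the blue bin, where the wrist and side cameras still saw it.
- **Needles:** red, yellow and blue are each seated in the vial of their own colour. I saw no resisting force going in, and each handle's top cap showed at the seated height after placing.
- **Tools:** the spanner, drum key, scraper and caliper are in their pockets. The final fits put each within about 1.2 mm and 0.01 rad of its pocket. None met resistance going down, and I let each go about 1 mm above the pocket floor.

**What went wrong or disagreed**
- **Fingertip height:** the real fingertips sit about 30 mm above the reported TCP. This made the first two offcut grasps close on air. I measured it by touching the foam lightly (about 30 N) and corrected for it from then on.
- **Caliper knocked:** it had been moved about 35 mm during the run. I found it again before gripping; the orange and pink look-alikes were left alone.
- **Yellow needle:** its last colour check scored low (0.42). The pixels at its handle are still yellow, only in shadow, so I took it as seated.
- **Scraper and caliper height:** the last silhouette fits could not tell 4 mm from 8 mm, so for these two "flat on the floor" rests on the force-free lowering.
- **Gong, tin and scissors:** the side camera put all three within about 32 mm of where it first saw them. The gong's shift, from (769, 200) to (754, 173), is the largest. Nothing came near it, so I take that as detection error, but I did not check it further.

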